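# Stand the fallen glaze bottle and carton back up in the row

### The job

In the long wooden tray a bottle and a carton have toppled over in the row of glaze supplies. Pick each one up and set it down, without dropping it, upright on its base on the tray floor, in line with the row lengthways in the middle of the tray, touching none of its neighbours and with its sides square to the tray. Leave the three standing containers standing where they are, and do not disturb the other things on the bench.

Things in the scene. Friction and masses are not known exactly. Their poses are not given: they have to be found in the camera images.
- tray: Shallow plywood tray fixed to the bench, 220 mm across (its x axis, roughly away from the robot) by 560 mm long (its y axis, along the row). Origin: centre of its underside, on the bench. Floor 12 mm thick; a rim 12 mm wide all round reaches 28 mm above the bench.
- tray_floor (a point): Centre of the tray's floor surface, 12 mm above the bench; axes as the tray's. The row's five places lie on the lengthways centre line (x = 0) at y = -210, -105, 0, 105, 210 mm; a container starts up to 10 mm off its place across and 4 mm along (a lying one by its origin). Which container has which place changes every time.
- bottle_down: White plastic glaze bottle, 140 mm high: square body 52 x 52 mm up to 98 mm above its underside, a shoulder to 113 mm, then a round grey cap 28 mm in diameter. Starts lying across the tray in its place, cap towards the robot (up to 0.2 rad askew), y axis level. 0.2 to 0.45 kg. Origin: on its axis, halfway, 70 mm above its underside; z axis from underside to cap; x, y square to the sides.
- carton_down: Cardboard gable-top carton, 130 mm high: square body 54 x 54 mm up to 105 mm above its underside, then a gable to a 6 mm ridge along its y axis. Starts lying across the tray in its place, ridge away from the robot (up to 0.2 rad askew), y axis level. 0.2 to 0.45 kg. Origin: on its axis, halfway, 65 mm above its underside; z axis from underside to ridge; x, y square to the sides.
- bottle_up: White plastic glaze bottle, 140 mm high: square body 52 x 52 mm up to 98 mm above its underside, a shoulder to 113 mm, then a round grey cap 28 mm in diameter. Standing in the row; to be left alone. Origin: centre of its underside; z axis up.
- carton_up: Cardboard gable-top carton, 130 mm high: square body 54 x 54 mm up to 105 mm above its underside, then a gable to a 6 mm ridge along its y axis. Standing in the row; to be left alone. Origin: centre of its underside; z axis up.
- can_up: Metal can with a paper label, 60 mm in diameter, 120 mm high, standing in the row; to be left alone. Origin: centre of its underside; z axis up.
- brush_pot: Bystander: terracotta pot 84 mm in diameter, 110 mm high, with brushes reaching 190 mm, on the bench to the robot's right of the tray. Origin: centre of its underside.
- banding_wheel: Bystander: metal turntable 150 mm in diameter, 59 mm high, on the bench to the robot's left of the tray. Origin: centre of its underside.
- bowl: Bystander: white bowl 120 mm in diameter, 50 mm high, on the bench to the robot's right of the tray. Origin: centre of its underside.
Things that resemble listed ones, but are neither listed nor needed, are in the scene too. What is shaped like the carton_down but blue or green is not meant.

How it is judged:
By the outcome, as a careful person would: the job done as asked, in the order asked, and still so for the second after the job is handed in, with the robot touching nothing.
It also fails if it takes over 72 s, if anything falls off the work surface, if the arm or the gripper's body presses on something with over 40 N, if the wrist force passes 120 N, or if a joint passes its speed limit or range.

### The arm

A 7-joint arm with a two-finger parallel gripper is mounted at the origin on the work surface. World frame = base frame: x ahead of the robot, y to its left, z up, the work surface at z = 0. Lengths are in m, angles in degrees, forces in N, time in s.
With the tool pointing down it reaches from about 0.425 to 0.875 m from the base axis. Payload 4.7 kg.
Tool frame: the origin (TCP) lies midway between the tips of the shut fingers; the grasp point (between the pads) lies 19 mm behind it; z points along the fingers, x is the direction in which the jaws open and shut, and the axes are right-handed (so a half turn about z gives the same grasp; the last joint's range is limited). The gripper opens to 87 mm and grips with 3 to 60 N. Pads are 19 mm wide; open, the fingers measure 117 mm over their backs; the gripper's body (75 mm by 190 mm) begins 51 mm behind the grasp point.
Start: joints at [-73.791, 18.392, -4.016, 83.108, 1.295, 78.541, -3.26], TCP at [0.173, 0.627, 0.186] pointing down, gripper open.
Joint ranges: [-163.93, 163.93], [-17.29, 119.83], [-79.2, 71.16], [3.27, 140.29], [-89.18, 269.18], [5.43, 117.66], [-154.24, 154.24]. Speed limits (degrees/s): [147.25, 147.25, 180, 180, 180, 180, 180].

### API

Orientations are given as [roll, pitch, yaw] about the fixed x, y, z axes, in that order (R = Rz(yaw) Ry(pitch) Rx(roll)).
In Python, from cell import env gives the robot as it stands.
- The arm moves only by the tool carry_out, never from a script. Its argument "plan" is a list of rows, each an object with "grip": the closure, from 0 (fully open) to 1 (shut); "dp": the shift along the tool's x, y, z in m, a list of three; "rotation": the turn, a rotation vector about the tool's x, y, z in degrees, a list of three. In form: [{"grip": grip, "dp": [dx, dy, dz], "rotation": [wx, wy, wz]}, ...]. A call has 1 to 8 rows; each row shifts and turns the pose as measured when the row begins, along the tool's axes as they then stand; what a row does not reach is not made up. A row lasts 1/12 s, in which the tool goes at most 41.7 mm and 7.16 degrees, less where a joint would pass 70% of its speed; a pose out of reach is approached as far as the arm can. A call is refused whole if a number of a shift passes 0.0417 or a number of a turn 7.16, either way. A call with a gripper value outside its range is refused whole. The fingers move at their own pace and stop on an object; "force" is the grip in N (left out, the last holds). Time passes only in rows, so rows that do not move let the fingers close. It gives the time, the measured TCP pose, the force and the opening at its end, in the units of the state.
- env.get_obs(): the state, without advancing time (a new reading comes with each control period).
- env.read_camera(name): name is "scene" or "side" or "wrist"; returns the picture (480x640x3 uint8, red, green, blue); there is no depth.
- env.camera_params(name): a dict with "fx", "fy", "cx", "cy" (pixels), "R" (3x3) and "t" (3): a world point X has camera coordinates R X + t. Camera axes: x right, y down, z forward; pixel columns grow to the right and rows downward; lengths in m; the calibration is good to about 2 mm. A picture is of the moment at which its call begins: read the wrist's pose just before it. camera_params takes no time and is no camera call; for the wrist camera it gives the pose at the moment of the call.
- env.sign_off(): hands the job in, once; it reports no verdict.
The state is a dict: "time_s": time; "qpos": joint angles; "joint_velocities": joint speeds; "effort": joint torques, N m; "tool_pos": TCP position; "tool_rot": TCP orientation; "force": force on the tool from outside, world axes, zero at the start; "wrist_torque": the same for the moment, N m; "grip_width": finger opening in m.
Only numpy, scipy, OpenCV 4.12 (cv2) and the standard library are available. Lean on these libraries where they do the work, as an engineer would, in place of code of your own. Each camera call takes 0.05 s, during which the arm holds its last target. There are 200 camera calls.

## Working session

There is one attempt and no reset: what is moved stays moved. The work goes in short steps, Python scripts to look and compute and a tool call to move; the robot and the scene stay as the last step left them, time stands still between calls to the robot, and variables do not carry over. Pictures are saved under pics/ and viewed, about 8 in all and at most 12, crops included, and the job is handed in when it is done.

Besides the shell and the picture viewer there is one more tool, called by a JSON object that holds its "fn" and its "kwargs". carry_out: Moves the arm, as the interface text tells. Its arguments: {"type":"object","properties":{"plan":{"type":"array","items":{"type":"object","properties":{"grip":{"type":"number"},"dp":{"type":"array","items":{"type":"number"}},"rotation":{"type":"array","items":{"type":"number"}}}}},"force":{"type":"number"}},"required":["plan"]}

```bash
mkdir -p pics; ls
python3 - <<'E'
from cell import env
import cv2
o=env.get_obs();print({k:o[k] for k in('time_s','tool_pos','tool_rot','grip_width','force')})
for n in('scene','side'):
    cv2.imwrite(f'pics/{n}0.png',env.read_camera(n)[:,:,::-1]); p=env.camera_params(n); print(n,p['fx'],-p['R'].T@p['t'])
E
```

```text
pics
{'time_s': 0.0, 'tool_pos': array([0.17250524, 0.62604874, 0.18516625]), 'tool_rot': array([1.79994956e+02, 1.08577230e-01, 7.45999271e+01]), 'grip_width': 0.08688302780026004, 'force': array([-0.47703581,  0.11113562,  0.39117204])}
scene 541.4637604115304 [1.47150882 0.225649   1.41710491]
side 560.248040640869 [-0.1109432  -1.14167709  0.81853352]
```

View pics/scene0.png

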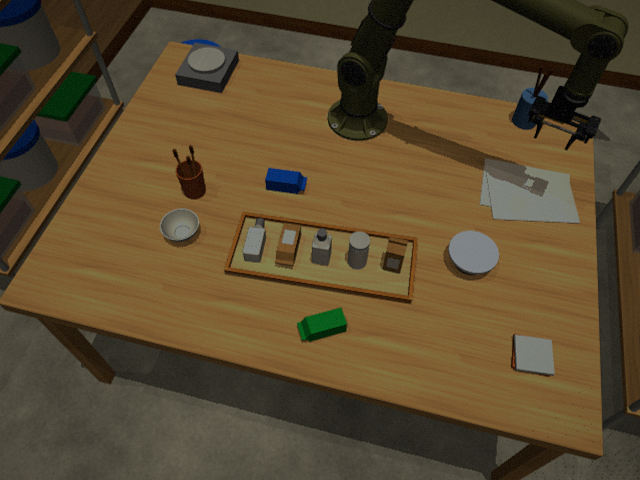

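View pics/side0.png

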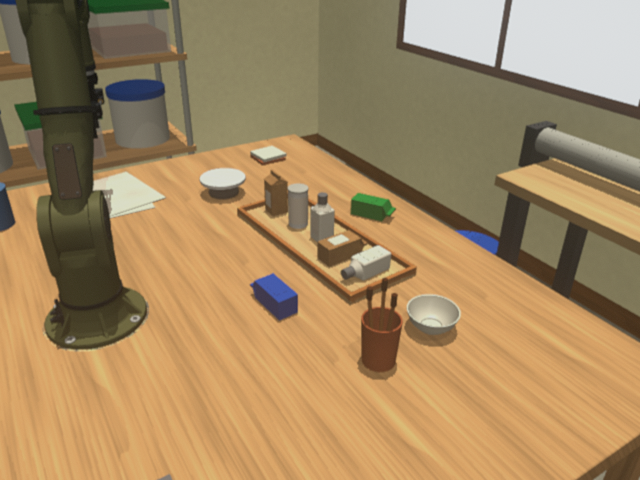

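The row, from the robot's right (scene px): bottle_down (256,240), carton_down (288,244), bottle_up (321,247), can (358,250), carton_up (396,255). The tray rim corners are near (242,214), (417,235), (413,299) and (227,271). The blue and green cartons are decoys.

```bash
cat > h.py <<'E'
import numpy as np, cv2
from cell import env
def rays(p,px):
    px=np.atleast_2d(np.float64(px)); c=np.c_[(px[:,0]-p['cx'])/p['fx'],(px[:,1]-p['cy'])/p['fy'],np.ones(len(px))]
    return -p['R'].T@p['t'], c@p['R']
def plane(p,px,z):
    o,d=rays(p,px); return o+d*((z-o[2])/d[:,2])[:,None]
def proj(p,X):
    c=np.atleast_2d(X)@p['R'].T+p['t']; return np.c_[p['fx']*c[:,0]/c[:,2]+p['cx'],p['fy']*c[:,1]/c[:,2]+p['cy']]
E
python3 - <<'E'
from h import *
np.set_printoptions(precision=4,suppress=True)
p=env.camera_params('scene')
print(plane(p,[(242,214),(417,235),(413,299),(227,271)],.028))
q=env.camera_params('side')
print(plane(q,[(238,211),(293,192),(414,267),(352,293)],.028))
print('pot,bowl,wheel',plane(p,[(193,194),(181,240),(472,270)],0.0))
w=env.camera_params('wrist');o=env.get_obs()
print('cam rel',-w['R'].T@w['t']-o['tool_pos'],w['R'],w['fx'],o['qpos'])
img=cv2.imread('pics/scene0.png'); cv2.imwrite('pics/crop.png',cv2.resize(img[190:320,200:440],None,fx=3.3,fy=3.3,interpolation=2))
E
```

```text
[[ 0.5415 -0.2585  0.028 ]
 [ 0.4793  0.2927  0.028 ]
 [ 0.7037  0.3157  0.028 ]
 [ 0.7512 -0.2329  0.028 ]]
[[ 0.4797  0.2654  0.028 ]
 [ 0.6889  0.2969  0.028 ]
 [ 0.7391 -0.2475  0.028 ]
 [ 0.5375 -0.2592  0.028 ]]
pot,bowl,wheel [[ 0.4862 -0.4518  0.    ]
 [ 0.6671 -0.4193  0.    ]
 [ 0.5444  0.4763  0.    ]]
cam rel [-0.0687  0.0189  0.1979] [[ 0.2659  0.964   0.0003]
 [ 0.9321 -0.2571  0.2552]
 [ 0.2461 -0.0676 -0.9669]] 404.31052370354314 [-73.7917  18.436   -4.0149  83.1686   1.2941  78.5401  -3.259 ]
```

View pics/crop.png

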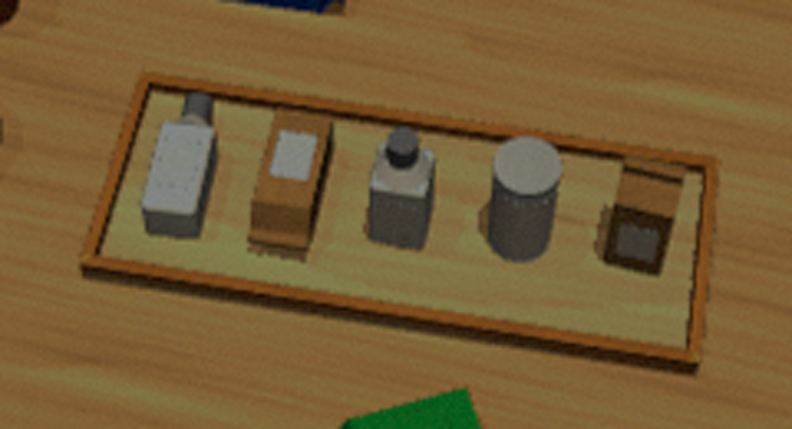

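```bash
cat >> h.py <<'E'
from scipy.spatial.transform import Rotation as Ro
def tool():
    o=env.get_obs(); return np.array(o['tool_pos']),Ro.from_euler('xyz',o['tool_rot'],degrees=True),o
def frame(yaw,tilt=0):
    """tool z tilted 'tilt' deg from down towards tray +x; tool x along tray y (tray yaw deg)"""
    return Ro.from_euler('z',yaw,degrees=True)*Ro.from_matrix(np.array([[0,1,0],[1,0,0],[0,0,-1.]]))*Ro.from_euler('x',-tilt,degrees=True)
def rows(P,R,n=None):
    p,r,_=tool(); d=np.array(P)-p; w=(r.inv()*R).as_rotvec(degrees=True)
    n=n or int(np.ceil(max(np.linalg.norm(d)/.040,np.linalg.norm(w)/7,1)))
    print('n',n,'w/row',np.round(w/n,2),'total',np.round(w,1))
    for k in range(n):
        rk=r*Ro.from_rotvec(w*k/n,degrees=True); print(k,np.round(rk.inv().apply(d/n),4).tolist())
E
python3 - <<'E'
from h import *
print(frame(0,30).apply([[1,0,0],[0,1,0],[0,0,1]]).round(2))
rows([.56,-.13,.36],frame(6))
E
```

```text
[[ 0.    1.    0.  ]
 [ 0.87  0.    0.5 ]
 [ 0.5   0.   -0.87]]
n 22 w/row [-0.    0.   -0.97] total [ -0.    0.1 -21.4]
0 [-0.0285, 0.0261, -0.0079]
1 [-0.0289, 0.0256, -0.0079]
2 [-0.0293, 0.0251, -0.0079]
3 [-0.0298, 0.0246, -0.0079]
4 [-0.0302, 0.0241, -0.0079]
5 [-0.0306, 0.0236, -0.0079]
6 [-0.031, 0.0231, -0.0079]
7 [-0.0314, 0.0225, -0.0079]
8 [-0.0317, 0.022, -0.0079]
9 [-0.0321, 0.0215, -0.0079]
10 [-0.0325, 0.0209, -0.0079]
11 [-0.0328, 0.0204, -0.0079]
12 [-0.0332, 0.0198, -0.0079]
13 [-0.0335, 0.0192, -0.0079]
14 [-0.0338, 0.0187, -0.0079]
15 [-0.0341, 0.0181, -0.0079]
16 [-0.0344, 0.0175, -0.0079]
17 [-0.0347, 0.0169, -0.0079]
18 [-0.035, 0.0163, -0.0079]
19 [-0.0353, 0.0157, -0.0079]
20 [-0.0355, 0.0151, -0.0079]
21 [-0.0358, 0.0145, -0.0079]
```

{"fn": "carry_out", "kwargs": {"plan": [{"grip":0,"dp":[-0.02,0.02,-0.03],"rotation":[0,0,-1]},{"grip":0,"dp":[-0.03,0.025,-0.02],"rotation":[0,0,-1]},{"grip":0,"dp":[-0.03,0.025,-0.01],"rotation":[0,0,-1]},{"grip":0,"dp":[-0.03,0.025,-0.008],"rotation":[0,0,-1]},{"grip":0,"dp":[-0.03,0.024,-0.008],"rotation":[0,0,-1]},{"grip":0,"dp":[-0.03,0.024,-0.008],"rotation":[0,0,-1]},{"grip":0,"dp":[-0.03,0.024,-0.008],"rotation":[0,0,-1]},{"grip":0,"dp":[-0.03,0.024,-0.008],"rotation":[0,0,-1]}]}}

```text
time_s: 0.77
tool_pos: [0.3099, 0.3569, 0.2805]
tool_rot: [-179.5, 0.8, 84.0]
force: [0.5, 1.0, 0.5]
grip_width: 0.0867
```

{"fn": "carry_out", "kwargs": {"plan": [{"grip":0,"dp":[-0.032,0.022,-0.008],"rotation":[0,0,-1]},{"grip":0,"dp":[-0.032,0.022,-0.008],"rotation":[0,0,-1]},{"grip":0,"dp":[-0.032,0.021,-0.008],"rotation":[0,0,-1]},{"grip":0,"dp":[-0.033,0.02,-0.008],"rotation":[0,0,-1]},{"grip":0,"dp":[-0.033,0.019,-0.008],"rotation":[0,0,-1]},{"grip":0,"dp":[-0.034,0.018,-0.008],"rotation":[0,0,-1]},{"grip":0,"dp":[-0.034,0.018,-0.008],"rotation":[0,0,-1]},{"grip":0,"dp":[-0.034,0.018,-0.008],"rotation":[0,0,-1]}]}}

```text
time_s: 1.43
tool_pos: [0.4612, 0.0706, 0.3477]
tool_rot: [-179.3, 0.6, 92.5]
force: [0.7, 0.0, -0.0]
grip_width: 0.0872
```

Run:
```python
from h import *
p,r,o=tool();print(o['time_s'],p,o['tool_rot'],o['qpos'])
rows([.55,-.12,.36],frame(6))
```

```text
1.4333 [0.46123741 0.07056685 0.3477225 ] [-179.28570693    0.60780055   92.48107684] [-43.88447372  -6.95385377  28.37755226  91.71293295   3.74258185
  95.23695597  77.08469118]
n 6 w/row [-0.12  0.1  -0.59] total [-0.7  0.6 -3.5]
0 [-0.0324, 0.0134, -0.0019]
1 [-0.0325, 0.0131, -0.0019]
2 [-0.0327, 0.0127, -0.0019]
3 [-0.0328, 0.0124, -0.002]
4 [-0.0329, 0.0121, -0.002]
5 [-0.033, 0.0117, -0.002]
```

{"fn": "carry_out", "kwargs": {"plan": [{"grip":0,"dp":[-0.032,0.014,-0.003],"rotation":[0,0,-0.6]},{"grip":0,"dp":[-0.033,0.014,-0.003],"rotation":[0,0,-0.6]},{"grip":0,"dp":[-0.033,0.013,-0.003],"rotation":[0,0,-0.6]},{"grip":0,"dp":[-0.033,0.013,-0.003],"rotation":[0,0,-0.6]},{"grip":0,"dp":[-0.033,0.012,-0.002],"rotation":[0,0,-0.6]},{"grip":0,"dp":[-0.033,0.012,-0.002],"rotation":[0,0,-0.6]},{"grip":0,"dp":[0,0,0],"rotation":[0,0,0]}]}}

```text
time_s: 2.02
tool_pos: [0.556, -0.1394, 0.3659]
tool_rot: [-179.4, 0.8, 95.8]
force: [-1.6, 0.0, -0.5]
grip_width: 0.0872
```

Run:
```python
from h import *
import pickle
p,r,o=tool();print(o['time_s'],p,o['tool_rot'],o['qpos'])
w=env.camera_params('wrist'); im=env.read_camera('wrist')
pickle.dump(w,open('w1.pkl','wb'))
cv2.imwrite('pics/w1.png',im[:,:,::-1])
```

```text
2.0167 [ 0.55599067 -0.13942421  0.36594355] [-179.38454316    0.79200056   95.77828751] [-28.33279569   9.37107358  46.07411678  76.86904343  -5.80591877
  96.82109198 112.46662387]
```

View pics/w1.png

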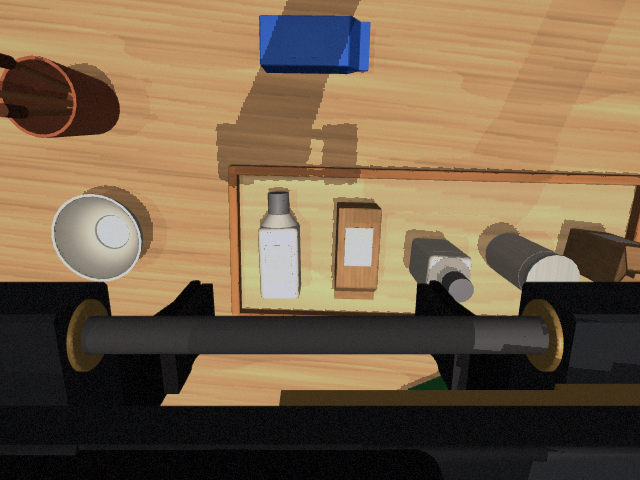

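The wrist view shows the bottle's body at about (280,262) with its cap at (278,203), the carton at (358,247), and the tray's near-right corner at (231,167). All of it is clear of the fingers.

Run:
```python
from h import *
import pickle
np.set_printoptions(precision=4,suppress=True)
w=pickle.load(open('w1.pkl','rb')); im=cv2.imread('pics/w1.png'); hsv=cv2.cvtColor(im,cv2.COLOR_BGR2HSV)
e=plane(w,[(232,166),(420,172),(640,178),(238,315)],.028); print('rim',e)
d=e[2]-e[0]; print('yaw near rim',np.degrees(np.arctan2(-d[0],d[1])))
for n,m,z,roi in(('bottle',(hsv[...,1]<60)&(hsv[...,2]>150),.064,(250,190,310,303)),('carton',(hsv[...,1]>130)&(hsv[...,2]<200)&(hsv[...,2]>60),.066,(328,196,388,300)),('label',(hsv[...,1]<60)&(hsv[...,2]>150),.066,(328,196,388,300)),('floor',(hsv[...,1]<140)&(hsv[...,2]>150)&(hsv[...,1]>60),.012,(225,160,400,320))):
    M=np.zeros(m.shape,np.uint8); x0,y0,x1,y1=roi; M[y0:y1,x0:x1]=m[y0:y1,x0:x1]
    c=max(cv2.findContours(M,0,2)[0],key=cv2.contourArea); R=cv2.minAreaRect(c); b=cv2.boxPoints(R); X=plane(w,b,z)
    u=X[1]-X[0];v=X[2]-X[1]; print(n,cv2.contourArea(c),R,'\n',X.mean(0),np.linalg.norm(u),np.linalg.norm(v),'ang',np.degrees(np.arctan2(u[1],u[0])),np.degrees(np.arctan2(v[1],v[0])))
cv2.imwrite('pics/w1c.png',cv2.resize(im[150:330,215:415],None,fx=3,fy=3,interpolation=2))
```

```text
rim [[ 0.5285 -0.2541  0.028 ]
 [ 0.5113 -0.0089  0.028 ]
 [ 0.4901  0.2765  0.028 ]
 [ 0.7379 -0.2349  0.028 ]]
yaw near rim 4.139667506227137
bottle 2832.5 ((278.4581604003906, 256.6210632324219), (84.3330078125, 38.62290573120117), 87.27368927001953) 
 [ 0.6359 -0.181   0.064 ] 0.048596091754185056 0.11275460105026289 ang 98.62970332093745 7.801393811921709
carton 3531.5 ((357.5010070800781, 252.97732543945312), (42.50157165527344, 91.36021423339844), 2.602562189102173) 
 [ 0.6203 -0.0807  0.066 ] 0.12098837491427136 0.05276438467230918 ang -175.996721860884 93.2399178241852
label 985.0 ((358.0, 246.5), (37.0, 28.0), 90.0) 
 [ 0.6103 -0.0813  0.066 ] 0.03516668880816708 0.0486213765252901 ang 95.89964095571372 7.753159933974143
floor 20383.0 ((319.5, 245.0), (134.0, 159.0), 90.0) 
 [ 0.6308 -0.1287  0.012 ] 0.21517254380887846 0.19507617023099405 ang 95.81415260281909 8.686813590461277
```

View pics/w1c.png

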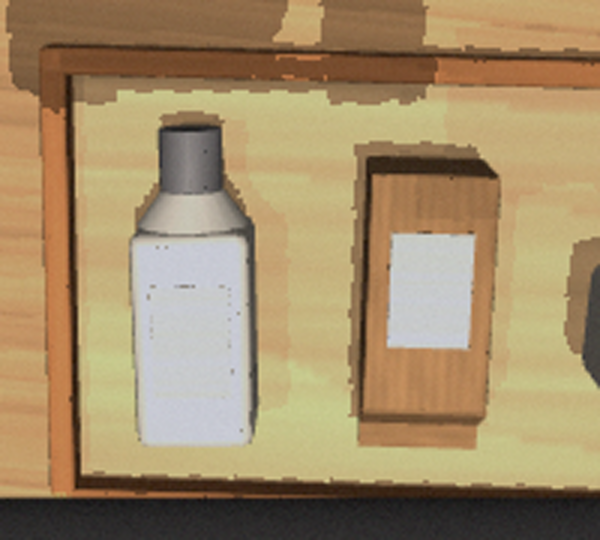

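Run:
```python
from h import *
import pickle
np.set_printoptions(precision=4,suppress=True)
w=pickle.load(open('w1.pkl','rb')); s=env.camera_params('scene')
f=lambda a:np.array(a)/3+[215,150]
C=plane(s,np.array([(145,73),(717,158),(697,368),(83,266)])/3.3+[200,190],.028); print('scene corners',C,'c',C.mean(0))
print('lens',[np.linalg.norm(C[i]-C[i-1]) for i in range(4)])
yaw=lambda d:np.degrees(np.arctan2(-d[0],d[1]))
print('yaw scene',yaw(C[1]-C[0]),yaw(C[2]-C[3]))
e=plane(w,f([(42,46),(600,58),(53,490)]),.028);print('wrist rim',e,yaw(e[1]-e[0]),'side',np.degrees(np.arctan2(e[2,1]-e[0,1],e[2,0]-e[0,0])))
e2=plane(w,[(232,165.5),(638,177)],.028);print(yaw(e2[1]-e2[0]))
for n,q,z in(('b',[(133,236),(249,236),(253,440),(141,442)],.064),('c',[(370,176),(499,178),(487,417),(362,413)],.066)):
    X=plane(w,f(q),z); a=X[2]+X[3]-X[0]-X[1]; print(n,X,X.mean(0),'len',np.linalg.norm(a)/2,'wid',[np.linalg.norm(X[1]-X[0]),np.linalg.norm(X[3]-X[2])],'ang',np.degrees(np.arctan2(a[1],a[0])))
```

```text
scene corners [[ 0.5329 -0.255   0.028 ]
 [ 0.4898  0.2951  0.028 ]
 [ 0.713   0.312   0.028 ]
 [ 0.7513 -0.2387  0.028 ]] c [0.6218 0.0284 0.028 ]
lens [np.float64(0.21901060658048763), np.float64(0.5518004922732006), np.float64(0.22379259415271158), np.float64(0.5520242759990439)]
yaw scene 4.4758097986876075 3.979402048922408
wrist rim [[ 0.528  -0.258   0.028 ]
 [ 0.5086 -0.0159  0.028 ]
 [ 0.7362 -0.2427  0.028 ]] 4.58425795511803 side 4.223955747233675
4.200515278440978
b [[ 0.6002 -0.2082  0.064 ]
 [ 0.5952 -0.1594  0.064 ]
 [ 0.6864 -0.1494  0.064 ]
 [ 0.6925 -0.1985  0.064 ]] [ 0.6436 -0.1789  0.064 ] len 0.09227711247274233 wid [np.float64(0.049012303529591884), np.float64(0.049447639950707487)] ang 6.149510027181392
c [[ 0.5643 -0.1118  0.066 ]
 [ 0.5597 -0.0586  0.066 ]
 [ 0.6643 -0.049   0.066 ]
 [ 0.6681 -0.1033  0.066 ]] [ 0.6141 -0.0806  0.066 ] len 0.10459246502489153 wid [np.float64(0.053401059628297505), np.float64(0.05443451841689379)] ang 4.952379747308227
```

Run:
```python
from h import *
R=frame(6,55); d=R.apply([0,0,1]); G=np.array([.6128,-.1823,.039])
print(d, G+.019*d)
rows(G-.09*d+[0,0,.04],R,9)
```

```text
[ 0.81466464  0.0856247  -0.57357644] [ 0.62827863 -0.18067313  0.02810205]
n 9 w/row [-6.18  0.07  0.02] total [-55.6   0.7   0.2]
0 [-0.0055, -0.0021, 0.0262]
1 [-0.0055, -0.0049, 0.0259]
2 [-0.0055, -0.0076, 0.0252]
3 [-0.0056, -0.0103, 0.0242]
4 [-0.0056, -0.0129, 0.0229]
5 [-0.0056, -0.0152, 0.0214]
6 [-0.0057, -0.0175, 0.0196]
7 [-0.0057, -0.0195, 0.0176]
8 [-0.0057, -0.0213, 0.0154]
```

{"fn": "carry_out", "kwargs": {"plan": [{"grip":0,"dp":[-0.006,-0.002,0.026],"rotation":[-6.2,0,0]},{"grip":0,"dp":[-0.006,-0.005,0.026],"rotation":[-6.2,0,0]},{"grip":0,"dp":[-0.006,-0.008,0.025],"rotation":[-6.2,0,0]},{"grip":0,"dp":[-0.006,-0.01,0.024],"rotation":[-6.2,0,0]},{"grip":0,"dp":[-0.006,-0.013,0.023],"rotation":[-6.2,0,0]},{"grip":0,"dp":[-0.006,-0.015,0.021],"rotation":[-6.2,0,0]},{"grip":0,"dp":[-0.006,-0.018,0.018],"rotation":[-6.2,0,0]},{"grip":0,"dp":[-0.006,-0.02,0.016],"rotation":[-6.2,0,0]}], "force": 40}}

```text
time_s: 2.73
tool_pos: [0.5509, -0.15, 0.2026]
tool_rot: [142.8, 0.1, 98.9]
force: [0.5, 1.0, 0.2]
grip_width: 0.0872
```

Run:
```python
from h import *
R=frame(6,55); d=R.apply([0,0,1]); G=np.array([.6128,-.1823,.039])
print(tool()[0],tool()[2]['qpos'])
rows(G-.07*d+[0,0,.01],R,4)
```

```text
[ 0.55087817 -0.14999652  0.20261714] [  4.03800928 -17.26248848  19.53619434 125.74370115 -21.2417129
  40.54794356 135.88877014]
n 4 w/row [-4.45 -0.51  0.53] total [-17.8  -2.    2.1]
0 [-0.0096, -0.0174, 0.0224]
1 [-0.0096, -0.019, 0.0211]
2 [-0.0096, -0.0205, 0.0197]
3 [-0.0096, -0.0219, 0.0181]
```

{"fn": "carry_out", "kwargs": {"plan": [{"grip":0,"dp":[-0.008,-0.01,0.03],"rotation":[-2,0,0.4]},{"grip":0,"dp":[-0.008,-0.01,0.025],"rotation":[-3,0,0.4]},{"grip":0,"dp":[-0.008,-0.018,0.012],"rotation":[-4,0,0.4]},{"grip":0,"dp":[-0.008,-0.018,0.008],"rotation":[-4,0,0.4]}]}}

```text
time_s: 3.07
tool_pos: [0.5723, -0.1814, 0.1284]
tool_rot: [134.4, -0.4, 94.5]
force: [-0.1, 0.2, 2.0]
grip_width: 0.087
```

Run:
```python
from h import *
R=frame(6,52); d=R.apply([0,0,1]); G=np.array([.6128,-.1823,.039])
print(tool()[0],tool()[2]['qpos'],tool()[2]['tool_rot'])
rows(G-.045*d,R,3)
```

```text
[ 0.57234648 -0.18141141  0.12840381] [-23.59207262 -17.24503914  51.05000307 135.43055525 -34.63976605
  20.31345154 154.12801542] [134.36918973  -0.38528088  94.4866554 ]
n 3 w/row [-2.12  0.3  -0.43] total [-6.4  0.9 -1.3]
0 [-0.0018, -0.0136, 0.0155]
1 [-0.0018, -0.0142, 0.015]
2 [-0.0017, -0.0147, 0.0145]
```

{"fn": "carry_out", "kwargs": {"plan": [{"grip":0,"dp":[0,0,-0.04],"rotation":[5,0,5]},{"grip":0,"dp":[0,0,-0.04],"rotation":[5,0,5]},{"grip":0,"dp":[0,0.02,-0.03],"rotation":[5,0,5]},{"grip":0,"dp":[0,0.02,-0.03],"rotation":[5,0,5]},{"grip":0,"dp":[0,0.03,-0.02],"rotation":[5,0,5]},{"grip":0,"dp":[0,0.02,-0.01],"rotation":[5,0,5]},{"grip":0,"dp":[0,0,0],"rotation":[4,0,5.8]},{"grip":0,"dp":[0,0,0],"rotation":[4,0,5.8]}]}}

```text
time_s: 3.73
tool_pos: [0.5691, -0.1653, 0.2648]
tool_rot: [171.1, -17.8, 66.6]
force: [-0.3, -0.0, 0.2]
grip_width: 0.0875
```

```bash
cat >> h.py <<'E'
def frame2(yaw,tilt=0): return frame(yaw,tilt)*Ro.from_euler('z',180,degrees=True)
E
python3 - <<'E'
from h import *
print(tool()[0],tool()[2]['qpos'],tool()[2]['tool_rot'])
rows([.58,-.18,.3],frame2(6,0))
E
```

```text
[ 0.56908938 -0.16526993  0.26483995] [  3.08698987   1.70185501  23.32035931  96.43277976 -19.47069911
  74.46951684  95.61031697] [171.07921407 -17.81895593  66.64653344]
n 22 w/row [-0.92 -0.8   6.7 ] total [-20.1 -17.6 147.3]
0 [0.0001, 0.001, -0.0015]
1 [0.0002, 0.001, -0.0015]
2 [0.0003, 0.001, -0.0015]
3 [0.0004, 0.001, -0.0015]
4 [0.0005, 0.0009, -0.0015]
5 [0.0005, 0.0009, -0.0015]
6 [0.0006, 0.0009, -0.0015]
7 [0.0007, 0.0008, -0.0015]
8 [0.0008, 0.0007, -0.0015]
9 [0.0008, 0.0007, -0.0015]
10 [0.0009, 0.0006, -0.0015]
11 [0.0009, 0.0005, -0.0015]
12 [0.001, 0.0004, -0.0015]
13 [0.001, 0.0003, -0.0015]
14 [0.001, 0.0002, -0.0015]
15 [0.001, 0.0001, -0.0015]
16 [0.001, 0.0, -0.0015]
17 [0.001, -0.0, -0.0015]
18 [0.0009, -0.0001, -0.0015]
19 [0.0009, -0.0002, -0.0015]
20 [0.0008, -0.0003, -0.0016]
21 [0.0008, -0.0004, -0.0016]
```

{"fn": "carry_out", "kwargs": {"plan": [{"grip":0,"dp":[0,0.001,-0.004],"rotation":[-0.9,-0.8,6.9]},{"grip":0,"dp":[0,0.001,-0.004],"rotation":[-0.9,-0.8,6.9]},{"grip":0,"dp":[0,0.001,-0.004],"rotation":[-0.9,-0.8,6.9]},{"grip":0,"dp":[0,0.001,-0.004],"rotation":[-0.9,-0.8,6.9]},{"grip":0,"dp":[0,0.001,-0.004],"rotation":[-0.9,-0.8,6.9]},{"grip":0,"dp":[0,0.001,-0.002],"rotation":[-0.9,-0.8,6.9]},{"grip":0,"dp":[0,0.001,-0.002],"rotation":[-0.9,-0.8,6.9]},{"grip":0,"dp":[0,0.001,-0.002],"rotation":[-0.9,-0.8,6.9]}]}}

```text
time_s: 4.4
tool_pos: [0.5693, -0.1631, 0.287]
tool_rot: [-178.4, -14.0, 7.3]
force: [0.2, 0.2, 0.5]
grip_width: 0.0871
```

{"fn": "carry_out", "kwargs": {"plan": [{"grip":0,"dp":[0,0,0],"rotation":[-0.9,-0.8,6.9]},{"grip":0,"dp":[0,0,0],"rotation":[-0.9,-0.8,6.9]},{"grip":0,"dp":[0,0,0],"rotation":[-0.9,-0.8,6.9]},{"grip":0,"dp":[0,0,0],"rotation":[-0.9,-0.8,6.9]},{"grip":0,"dp":[0,0,0],"rotation":[-0.9,-0.8,6.9]},{"grip":0,"dp":[0,0,0],"rotation":[-0.9,-0.8,6.9]},{"grip":0,"dp":[0,0,0],"rotation":[-0.9,-0.8,6.9]},{"grip":0,"dp":[0,0,0],"rotation":[-0.9,-0.8,6.9]}]}}

```text
time_s: 5.07
tool_pos: [0.5666, -0.1467, 0.2874]
tool_rot: [-176.5, -3.8, -49.4]
force: [-0.1, 1.0, -0.8]
grip_width: 0.0867
```

Run:
```python
from h import *
print(tool()[0],tool()[2]['qpos'],tool()[2]['tool_rot'])
R=frame2(6,45); d=R.apply([0,0,1]); G=np.array([.6128,-.1823,.039])
rows(G-.09*d+[0,0,.02],R)
```

```text
[ 0.56657077 -0.14668832  0.28737524] [ -3.80301008   4.07593063  17.12470247  88.96686394  -1.78040226
  81.99629788 -35.87335473] [-176.51225897   -3.82403515  -49.3856284 ]
n 8 w/row [4.88 1.38 4.22] total [39.1 11.  33.7]
0 [0.0012, 0.0063, 0.0204]
1 [0.0013, 0.0079, 0.0198]
2 [0.0015, 0.0095, 0.0191]
3 [0.0018, 0.011, 0.0183]
4 [0.0022, 0.0123, 0.0173]
5 [0.0027, 0.0136, 0.0163]
6 [0.0034, 0.0147, 0.0151]
7 [0.0042, 0.0157, 0.0139]
```

{"fn": "carry_out", "kwargs": {"plan": [{"grip":0,"dp":[0.001,0.006,0.015],"rotation":[5,1.4,4.3]},{"grip":0,"dp":[0.001,0.008,0.015],"rotation":[5,1.4,4.3]},{"grip":0,"dp":[0.002,0.01,0.015],"rotation":[5,1.4,4.3]},{"grip":0,"dp":[0.002,0.011,0.015],"rotation":[5,1.4,4.3]},{"grip":0,"dp":[0.002,0.012,0.015],"rotation":[5,1.4,4.3]},{"grip":0,"dp":[0.003,0.014,0.015],"rotation":[5,1.4,4.3]},{"grip":0,"dp":[0.003,0.015,0.014],"rotation":[5,1.4,4.3]},{"grip":0,"dp":[0.004,0.015,0.014],"rotation":[5,1.4,4.3]}]}}

```text
time_s: 5.73
tool_pos: [0.5553, -0.1702, 0.1491]
tool_rot: [-133.4, 0.5, -83.7]
force: [1.9, 2.0, 0.3]
grip_width: 0.087
```

Run:
```python
from h import *
print(tool()[0],tool()[2]['qpos'],tool()[2]['tool_rot'])
R=frame2(6,45); d=R.apply([0,0,1]); G=np.array([.6128,-.1823,.039])
rows(G-.05*d+[0,0,.0],R)
```

```text
[ 0.55534589 -0.17017611  0.149134  ] [ -2.81828963 -16.5884155   32.876781   136.02369615 -44.41318406
  26.60793549 -17.05593604] [-133.41967582    0.54691341  -83.65624604]
n 2 w/row [-0.79  0.31 -0.08] total [-1.6  0.6 -0.2]
0 [0.0094, 0.0201, 0.033]
1 [0.0092, 0.0196, 0.0334]
```

{"fn": "carry_out", "kwargs": {"plan": [{"grip":0,"dp":[0.007,0.014,0.022],"rotation":[-0.5,0.2,0]},{"grip":0,"dp":[0.006,0.013,0.022],"rotation":[-0.5,0.2,0]},{"grip":0,"dp":[0.006,0.013,0.022],"rotation":[-0.5,0.2,0]}]}}

```text
time_s: 5.98
tool_pos: [0.5708, -0.1798, 0.0725]
tool_rot: [-134.6, 0.8, -84.2]
force: [0.4, 1.0, -1.2]
grip_width: 0.087
```

Run:
```python
from h import *
print(tool()[0],tool()[2]['qpos'],tool()[2]['tool_rot'])
R=frame2(6,45); d=R.apply([0,0,1]); G=np.array([.6128,-.1823,.039])
rows(G+.019*d,R)
```

```text
[ 0.57075569 -0.17976294  0.07247959] [-16.2000374   -4.49549587  48.67730729 137.3450066  -71.91818723
  25.25930489  10.86563361] [-134.59293002    0.81590298  -84.24064719]
n 2 w/row [-0.2   0.2  -0.37] total [-0.4  0.4 -0.7]
0 [0.0037, -0.0026, 0.036]
1 [0.0036, -0.0027, 0.036]
```

{"fn": "carry_out", "kwargs": {"plan": [{"grip":0,"dp":[0.003,-0.001,0.025],"rotation":[0,0.1,-0.3]},{"grip":0,"dp":[0.003,-0.001,0.025],"rotation":[0,0.1,-0.3]},{"grip":0,"dp":[0.002,-0.003,0.02],"rotation":[0,0,0]}]}}

```text
time_s: 6.23
tool_pos: [0.6057, -0.1751, 0.0402]
tool_rot: [-135.1, 0.1, -83.4]
force: [-0.1, 0.6, 0.2]
grip_width: 0.0871
```

Run:
```python
from h import *
print(tool()[0],tool()[2]['qpos'],tool()[2]['tool_rot'])
R=frame2(6,45); d=R.apply([0,0,1]); G=np.array([.6128,-.1823,.039])
rows(G+.019*d,R)
w=env.camera_params('wrist'); cv2.imwrite('pics/w2.png',env.read_camera('wrist')[:,:,::-1])
```

```text
[ 0.60568869 -0.17506206  0.04018485] [ -1.40295507   5.78190328  31.51406271 134.29808775 -87.58520813
  27.33090465  22.87898942] [-1.35125314e+02  1.10976643e-01 -8.33591029e+01]
n 1 w/row [0.13 0.53 0.38] total [0.1 0.5 0.4]
0 [0.0082, -0.0036, 0.0242]
```

View pics/w2.png

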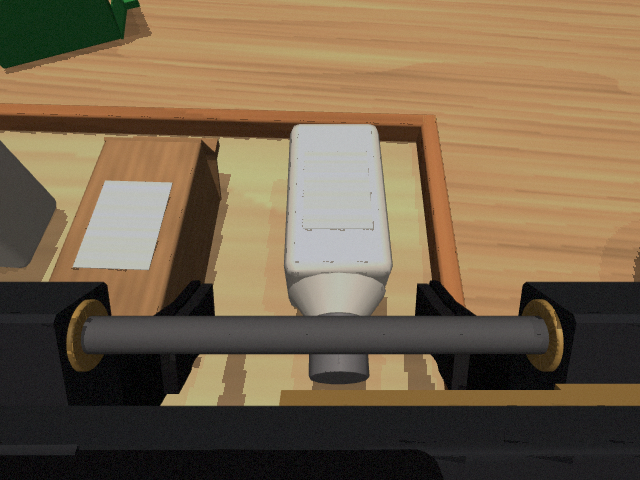

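The fingers straddle the bottle, whose axis is at column 338 against a finger midpoint of about 315. That calls for 8 mm sideways and 24 mm forward, which agrees with the computed shift.

{"fn": "carry_out", "kwargs": {"plan": [{"grip":0,"dp":[0.005,-0.002,0.01],"rotation":[0,0.3,0.2]},{"grip":0,"dp":[0.004,-0.002,0.01],"rotation":[0,0.2,0.2]},{"grip":0,"dp":[0.002,-0.001,0.008],"rotation":[0,0,0]}]}}

```text
time_s: 6.53
tool_pos: [0.6219, -0.1777, 0.0275]
tool_rot: [-135.5, 0.0, -83.4]
force: [1.0, -0.6, -1.4]
grip_width: 0.0867
```

Run:
```python
from h import *
print(tool()[0],tool()[2]['qpos'],tool()[2]['tool_rot'])
R=frame2(6,45); d=R.apply([0,0,1]); G=np.array([.6128,-.1823,.039])
rows(G+.019*d,R)
```

```text
[ 0.62192384 -0.17768694  0.02747002] [ 23.55073896   8.75965028   4.60347448 131.66228991 -88.87212203
  24.05925684  24.52837727] [-1.35525281e+02  3.84174796e-02 -8.34322880e+01]
n 1 w/row [0.53 0.43 0.38] total [0.5 0.4 0.4]
0 [0.0037, -0.0014, 0.004]
```

{"fn": "carry_out", "kwargs": {"plan": [{"grip":0,"dp":[0.003,-0.001,0.004],"rotation":[0,0.2,0.2]},{"grip":1,"dp":[0,0,0],"rotation":[0,0,0]},{"grip":1,"dp":[0,0,0],"rotation":[0,0,0]},{"grip":1,"dp":[0,0,0],"rotation":[0,0,0]},{"grip":1,"dp":[0,0,0],"rotation":[0,0,0]},{"grip":1,"dp":[0,0,0],"rotation":[0,0,0]},{"grip":1,"dp":[0,0,0],"rotation":[0,0,0]},{"grip":1,"dp":[0,0,0],"rotation":[0,0,0]}], "force": 45}}

```text
time_s: 7.2
tool_pos: [0.6239, -0.1802, 0.0274]
tool_rot: [-135.5, -0.1, -83.8]
force: [1.4, -1.2, -1.0]
grip_width: 0.05
```

Run:
```python
from h import *
p,r,o=tool();print(p,o['qpos'],o['tool_rot'],o['grip_width'])
rows([.60,-.18,.20],r)
```

```text
[ 0.62393712 -0.18020582  0.02741708] [ 29.62260658   9.04735818  -1.83114394 131.28052751 -88.68672551
  22.7916435   24.55034848] [-1.35502368e+02 -1.20983406e-01 -8.37955164e+01] 0.050013277415363364
n 5 w/row [0. 0. 0.] total [0. 0. 0.]
0 [-0.0005, -0.0208, -0.028]
1 [-0.0005, -0.0208, -0.028]
2 [-0.0005, -0.0208, -0.028]
3 [-0.0005, -0.0208, -0.028]
4 [-0.0005, -0.0208, -0.028]
```

{"fn": "carry_out", "kwargs": {"plan": [{"grip":1,"dp":[0,-0.007,-0.007],"rotation":[0,0,0]},{"grip":1,"dp":[0,-0.014,-0.014],"rotation":[0,0,0]},{"grip":1,"dp":[0,-0.02,-0.02],"rotation":[-2,0,0]},{"grip":1,"dp":[0,-0.02,-0.02],"rotation":[-3,0,0]},{"grip":1,"dp":[0,-0.02,-0.02],"rotation":[-4,0,0]},{"grip":1,"dp":[0,-0.015,-0.018],"rotation":[-5,0,0]},{"grip":1,"dp":[0,-0.01,-0.015],"rotation":[-5,0,0]},{"grip":1,"dp":[0,-0.01,-0.015],"rotation":[-5,0,0]}]}}

```text
time_s: 7.87
tool_pos: [0.6151, -0.1629, 0.1352]
tool_rot: [-153.7, 1.8, -82.2]
force: [0.7, 2.0, -4.0]
grip_width: 0.0502
```

Run:
```python
from h import *
p,r,o=tool();print(p,o['qpos'],o['tool_rot'],o['grip_width'],o['force'])
R=frame2(4.25,-45.5); d=R.apply([0,0,1])
rows(np.array([.6346,-.1794,.0945+.06])+.019*d,R,11)
```

```text
[ 0.61509194 -0.16294682  0.13519791] [ 22.02915329   2.10546866  -0.90517466 113.11375465 -20.01345293
  43.92411865 -49.56228944] [-153.74838594    1.76236187  -82.22080252] 0.05016037134751702 [ 0.66566611  2.04918698 -3.99539423]
n 11 w/row [-6.52  0.11  0.37] total [-71.7   1.2   4. ]
0 [0.0016, -0.0006, -0.0004]
1 [0.0016, -0.0005, -0.0004]
2 [0.0016, -0.0005, -0.0005]
3 [0.0016, -0.0004, -0.0005]
4 [0.0016, -0.0004, -0.0006]
5 [0.0016, -0.0003, -0.0006]
6 [0.0016, -0.0002, -0.0007]
7 [0.0016, -0.0002, -0.0007]
8 [0.0016, -0.0001, -0.0007]
9 [0.0016, -0.0, -0.0007]
10 [0.0016, 0.0, -0.0007]
```

{"fn": "carry_out", "kwargs": {"plan": [{"grip":1,"dp":[0.002,-0.001,-0.003],"rotation":[-6.5,0.1,0.4]},{"grip":1,"dp":[0.002,-0.001,-0.003],"rotation":[-6.5,0.1,0.4]},{"grip":1,"dp":[0.002,-0.001,-0.003],"rotation":[-6.5,0.1,0.4]},{"grip":1,"dp":[0.002,0,-0.003],"rotation":[-6.5,0.1,0.4]},{"grip":1,"dp":[0.002,0,-0.001],"rotation":[-6.5,0.1,0.4]},{"grip":1,"dp":[0.002,0,-0.001],"rotation":[-6.5,0.1,0.4]},{"grip":1,"dp":[0.002,0,-0.001],"rotation":[-6.5,0.1,0.4]},{"grip":1,"dp":[0.002,0,-0.001],"rotation":[-6.5,0.1,0.4]}]}}

```text
time_s: 8.53
tool_pos: [0.6129, -0.1789, 0.1601]
tool_rot: [151.7, 0.1, -85.6]
force: [0.3, -0.0, -3.1]
grip_width: 0.0501
```

Run:
```python
from h import *
p,r,o=tool();print(p,o['qpos'],o['tool_rot'],o['grip_width'],o['force'])
R=frame2(4.25,-45.5); d=R.apply([0,0,1])
rows(np.array([.6346,-.1794,.0945+.06])+.019*d,R,8)
```

```text
[ 0.61291582 -0.17891997  0.16014195] [  9.34106219  42.14695335   0.71023867  56.80833385   6.57099666
 108.50893077 -74.99778187] [ 1.51670264e+02  9.13191088e-02 -8.55691495e+01] 0.050080976960024004 [ 3.32262774e-01 -2.14123556e-03 -3.06436887e+00]
n 8 w/row [-2.15 -0.    0.03] total [-17.2  -0.    0.2]
0 [0.0003, -0.002, 0.0016]
1 [0.0003, -0.0021, 0.0015]
2 [0.0003, -0.0021, 0.0015]
3 [0.0003, -0.0022, 0.0014]
4 [0.0003, -0.0022, 0.0013]
5 [0.0003, -0.0023, 0.0012]
6 [0.0003, -0.0023, 0.0011]
7 [0.0003, -0.0024, 0.001]
```

{"fn": "carry_out", "kwargs": {"plan": [{"grip":1,"dp":[0,-0.004,0.003],"rotation":[-3,0,0]},{"grip":1,"dp":[0,-0.004,0.003],"rotation":[-3,0,0]},{"grip":1,"dp":[0,-0.004,0.003],"rotation":[-3,0,0]},{"grip":1,"dp":[0,-0.004,0.003],"rotation":[-3,0,0]},{"grip":1,"dp":[0,-0.002,0.002],"rotation":[-3,0,0]},{"grip":1,"dp":[0,-0.002,0.001],"rotation":[-3,0,0]},{"grip":1,"dp":[0,0,0],"rotation":[0,0,0]}]}}

```text
time_s: 9.12
tool_pos: [0.5909, -0.1659, 0.0921]
tool_rot: [135.5, 0.1, -83.9]
force: [-1.2, 0.7, -5.4]
grip_width: 0.0494
```

Run:
```python
from h import *
p,r,o=tool();print(p,o['qpos'],o['tool_rot'],o['grip_width'],o['force'])
R=frame2(4.25,-45.5); d=R.apply([0,0,1])
rows(np.array([.6346,-.1794,.0945+.03])+.019*d,R,8)
```

```text
[ 0.59085699 -0.16586385  0.09211453] [ -3.10695929  57.45326683  23.76076821  49.73739728  -3.78633096
 117.4504912  -66.33948601] [135.54665452   0.13691635 -83.87156347] 0.049400915060605094 [-1.1900478   0.68824845 -5.41982007]
n 8 w/row [-0.13 -0.15  0.18] total [-1.  -1.2  1.4]
0 [0.0022, -0.0009, -0.0042]
1 [0.0022, -0.0009, -0.0042]
2 [0.0022, -0.0009, -0.0042]
3 [0.0022, -0.0009, -0.0042]
4 [0.0021, -0.0009, -0.0042]
5 [0.0021, -0.0009, -0.0042]
6 [0.0021, -0.0009, -0.0042]
7 [0.0021, -0.0008, -0.0043]
```

{"fn": "carry_out", "kwargs": {"plan": [{"grip":1,"dp":[0.002,-0.006,-0.006],"rotation":[0,-0.3,0.3]},{"grip":1,"dp":[0.002,-0.006,-0.006],"rotation":[0,-0.3,0.3]},{"grip":1,"dp":[0.002,-0.006,-0.006],"rotation":[0,-0.3,0.3]}]}}

```text
time_s: 9.37
tool_pos: [0.6047, -0.1664, 0.0845]
tool_rot: [136.6, 0.1, -84.8]
force: [-0.3, 0.7, -3.0]
grip_width: 0.0498
```

Run:
```python
from h import *
p,r,o=tool();print(p,o['qpos'],o['tool_rot'],o['grip_width'],o['force'])
R=frame2(4.25,-45.5); d=R.apply([0,0,1])
rows(np.array([.6346,-.1794,.0945])+.019*d,R,8)
cv2.imwrite('pics/s2.png',cv2.resize(env.read_camera('side')[140:340,220:480,::-1],None,fx=3,fy=3,interpolation=2))
```

```text
[ 0.60474038 -0.16635739  0.08445949] [ -1.68877957  58.81074074  22.23026151  47.05043939  -4.13271921
 117.64035803 -67.84447775] [136.64517373   0.14196925 -84.80400629] 0.04984108773169674 [-0.3058252   0.73824763 -3.00482378]
n 8 w/row [-0.27 -0.07  0.1 ] total [-2.1 -0.6  0.8]
0 [0.0019, -0.0016, -0.001]
1 [0.0019, -0.0016, -0.001]
2 [0.0019, -0.0016, -0.001]
3 [0.0019, -0.0016, -0.001]
4 [0.0019, -0.0016, -0.001]
5 [0.0019, -0.0016, -0.001]
6 [0.0019, -0.0016, -0.0011]
7 [0.0019, -0.0016, -0.0011]
```

View pics/s2.png

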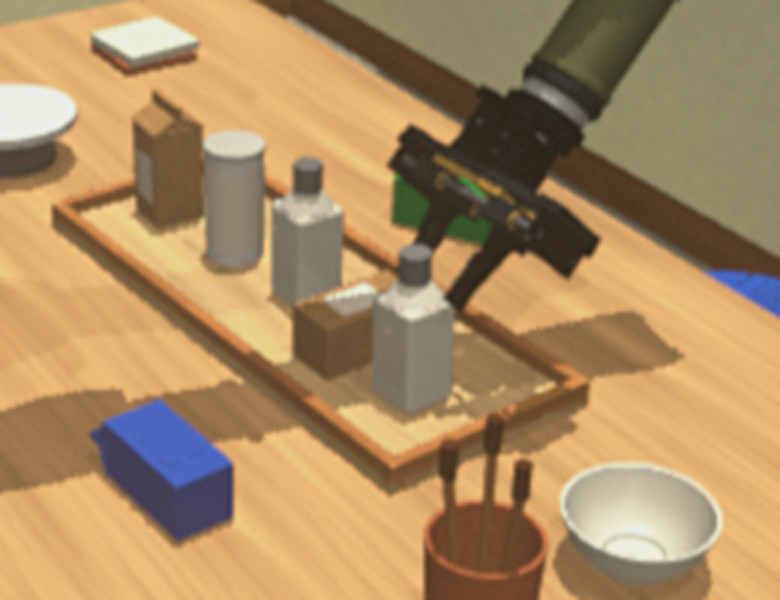

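{"fn": "carry_out", "kwargs": {"plan": [{"grip":1,"dp":[0.005,-0.006,-0.006],"rotation":[0,0,0.3]},{"grip":1,"dp":[0.005,-0.006,-0.006],"rotation":[0,0,0.3]},{"grip":1,"dp":[0.005,-0.004,-0.004],"rotation":[0,0,0.2]},{"grip":1,"dp":[0,0,0],"rotation":[0,0,0]}]}}

```text
time_s: 9.75
tool_pos: [0.6226, -0.1765, 0.0839]
tool_rot: [138.7, 0.0, -85.1]
force: [-0.9, -1.2, -2.1]
grip_width: 0.05
```

Run:
```python
from h import *
p,r,o=tool();print(p,o['qpos'],o['tool_rot'],o['grip_width'],o['force'])
R=frame2(4.25,-45.5); d=R.apply([0,0,1])
rows(np.array([.6346,-.1794,.0945])+.019*d,R,4)
```

```text
[ 0.62262207 -0.17650124  0.0839257 ] [ -0.19709095  59.86533621  21.68209354  43.82076244  -4.4301257
 117.60922195 -67.9959476 ] [ 1.38698475e+02  2.24133031e-02 -8.51412713e+01] 0.049965695958643926 [-0.87247389 -1.15914272 -2.09916585]
n 4 w/row [-1.05 -0.1   0.11] total [-4.2 -0.4  0.5]
0 [0.0009, -0.0001, 0.0008]
1 [0.0009, -0.0001, 0.0008]
2 [0.0009, -0.0001, 0.0008]
3 [0.0009, -0.0002, 0.0008]
```

{"fn": "carry_out", "kwargs": {"plan": [{"grip":1,"dp":[0.002,0.002,0.003],"rotation":[-2,0,0]},{"grip":1,"dp":[0.002,0.001,0.003],"rotation":[-2,0,0.3]},{"grip":1,"dp":[0,0,0],"rotation":[-1,0,0]}]}}

```text
time_s: 10.0
tool_pos: [0.6118, -0.1814, 0.0872]
tool_rot: [137.3, -1.0, -84.6]
force: [-0.6, 0.1, -3.5]
grip_width: 0.0507
```

Run:
```python
from h import *
p,r,o=tool();print(p,o['qpos'],o['tool_rot'],o['grip_width'],o['force'])
R=frame2(4.25,-45.5); d=r.apply([0,0,1]); print('grasp',p-.019*d)
```

```text
[ 0.61179112 -0.18140496  0.08715369] [ -1.62760728  59.54185918  24.11187181  45.52740327  -4.24360921
 117.58533952 -66.82186088] [137.27353175  -1.03573155 -84.58121126] 0.05070580084512179 [-0.56122164  0.10154412 -3.50076473]
grasp [ 0.62460116 -0.17993639  0.10110883]
```

{"fn": "carry_out", "kwargs": {"plan": [{"grip":1,"dp":[0,-0.004,0.002],"rotation":[0,0,0]},{"grip":1,"dp":[0,-0.003,0.001],"rotation":[0,0,0]},{"grip":1,"dp":[0,0,0],"rotation":[0,0,0]}]}}

```text
time_s: 10.25
tool_pos: [0.6166, -0.1818, 0.0843]
tool_rot: [137.6, -1.2, -84.6]
force: [-0.6, 1.0, -1.8]
grip_width: 0.0504
```

Run:
```python
from h import *
p,r,o=tool();print(p,o['tool_rot'],o['grip_width'],o['force'],o['qpos'][5])
d=r.apply([0,0,1]); print('grasp',p-.019*d)
```

```text
[ 0.61656363 -0.18179989  0.08428213] [137.6034782   -1.1830572  -84.59315169] 0.05041792752592213 [-0.56485939  0.98463269 -1.7651574 ] 117.54575230825024
grasp [ 0.62929023 -0.18030434  0.09831057]
```

{"fn": "carry_out", "kwargs": {"plan": [{"grip":1,"dp":[0,-0.003,0.002],"rotation":[0,0.5,0]},{"grip":1,"dp":[0,-0.002,0.002],"rotation":[0,0.5,0]},{"grip":1,"dp":[0,0,0],"rotation":[0,0,0]}]}}

```text
time_s: 10.5
tool_pos: [0.6184, -0.1808, 0.0838]
tool_rot: [137.7, -1.9, -84.0]
force: [0.0, 0.6, -3.0]
grip_width: 0.0506
```

Run:
```python
from h import *
p,r,o=tool();print(p,o['tool_rot'],o['grip_width'],o['force'],o['qpos'][5])
d=r.apply([0,0,1]); print('grasp',p-.019*d)
```

```text
[ 0.6184305  -0.18084619  0.08384983] [137.67554646  -1.87221544 -83.96417032] 0.050567704767728525 [ 0.04891598  0.63942828 -2.95283778] 117.15624740242755
grasp [ 0.63110456 -0.17904459  0.09788986]
```

{"fn": "carry_out", "kwargs": {"plan": [{"grip":1,"dp":[0,-0.004,0.004],"rotation":[0,-0.8,0]},{"grip":1,"dp":[0,-0.003,0.004],"rotation":[0,-0.8,0]},{"grip":1,"dp":[0,0,0],"rotation":[0,0,0]}]}}

```text
time_s: 10.75
tool_pos: [0.6206, -0.1833, 0.0826]
tool_rot: [138.0, -1.1, -85.1]
force: [-1.0, 0.1, -2.5]
grip_width: 0.0505
```

Run:
```python
from h import *
p,r,o=tool();print(p,o['tool_rot'],o['grip_width'],o['force'],o['qpos'])
d=r.apply([0,0,1]); print('grasp',p-.019*d)
```

```text
[ 0.62059717 -0.18329175  0.08262104] [138.01256058  -1.12641401 -85.05360196] 0.05050847916147732 [-0.95006041  0.12043489 -2.49204903] [ -0.85247561  60.44892372  23.51323344  43.77257445  -4.51176951
 117.66406762 -67.5261302 ]
grasp [ 0.63323628 -0.18191922  0.09674085]
```

{"fn": "carry_out", "kwargs": {"plan": [{"grip":1,"dp":[0,-0.001,0.005],"rotation":[0,-0.8,0]},{"grip":1,"dp":[-0.001,-0.003,0.003],"rotation":[0,0,0]},{"grip":1,"dp":[0,0,0],"rotation":[0,0,0]}]}}

```text
time_s: 11.0
tool_pos: [0.6203, -0.1844, 0.0828]
tool_rot: [138.4, -0.8, -85.7]
force: [0.1, 0.7, -2.6]
grip_width: 0.0504
```

Run:
```python
from h import *
p,r,o=tool();print(p,o['tool_rot'],o['grip_width'],o['force'],o['qpos'][5])
d=r.apply([0,0,1]); print('grasp',p-.019*d)
cv2.imwrite('pics/s3.png',cv2.resize(env.read_camera('side')[215:300,310:420,::-1],None,fx=6,fy=6,interpolation=2))
```

```text
[ 0.62029528 -0.18435816  0.08279595] [138.37127748  -0.80874947 -85.66190387] 0.05035514727946871 [ 0.09146425  0.735946   -2.60449252] 117.53483190830116
grasp [ 0.63286568 -0.18320355  0.09699638]
```

View pics/s3.png

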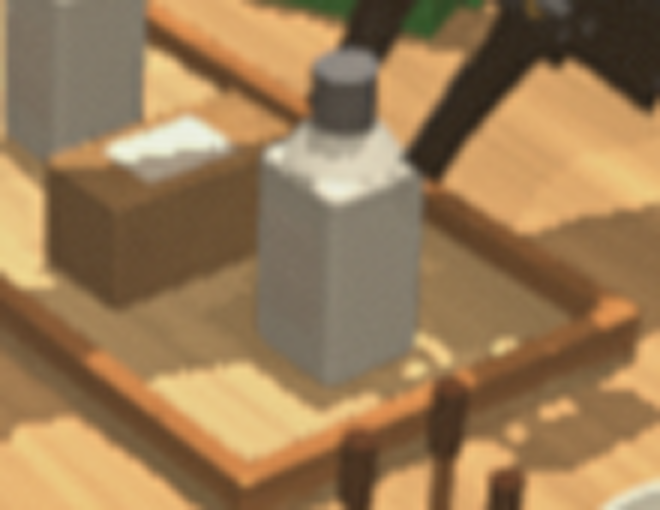

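Run:
```python
from h import *
np.set_printoptions(precision=4,suppress=True)
q=env.camera_params('side'); s=env.camera_params('scene')
px=np.array([(330,383),(258,326),(418,345)])/6+[310,215]
for z in(.012,.017,.022):
    X=plane(q,px,z);print(z,X[0],np.linalg.norm(X[1]-X[0]),np.linalg.norm(X[2]-X[0]), 'ctr',(X[1]+X[2])/2)
im=env.read_camera('scene')[:,:,::-1]; cv2.imwrite('pics/c3.png',cv2.resize(im[190:320,215:395],None,fx=4,fy=4,interpolation=2))
```

```text
0.012 [ 0.6136 -0.2081  0.012 ] 0.05135274004600396 0.04962049273072959 ctr [ 0.6376 -0.1804  0.012 ]
0.017 [ 0.6091 -0.2139  0.017 ] 0.05103438539102223 0.04931287691842505 ctr [ 0.633  -0.1864  0.017 ]
0.022 [ 0.6046 -0.2197  0.022 ] 0.05071603073604061 0.049005261106120517 ctr [ 0.6283 -0.1923  0.022 ]
```

View pics/c3.png

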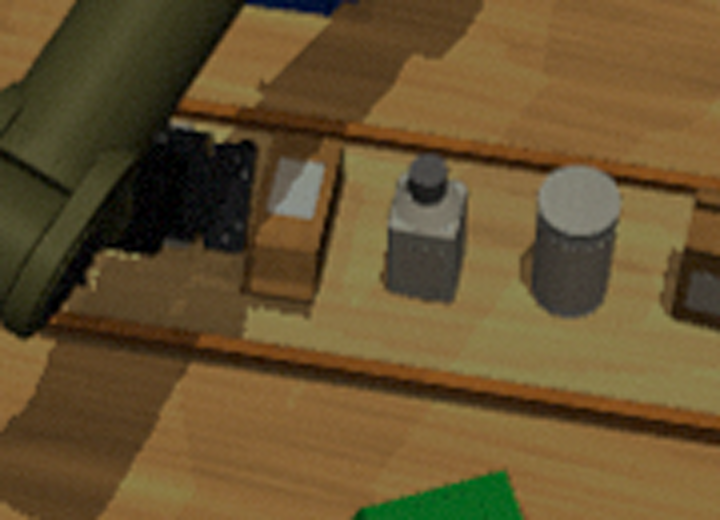

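The side crop puts the bottle's base centre at about (0.635, -0.183), 2–3 mm above the floor. The scene crop shows nothing else disturbed. I'll lower it onto the floor.

{"fn": "carry_out", "kwargs": {"plan": [{"grip":1,"dp":[-0.003,-0.003,0.004],"rotation":[0.5,0,0.5]},{"grip":1,"dp":[0,-0.003,0.004],"rotation":[0.5,0,0]},{"grip":1,"dp":[0,-0.001,0.002],"rotation":[0,0,0]}]}}

```text
time_s: 11.35
tool_pos: [0.6207, -0.1843, 0.0821]
tool_rot: [139.7, -1.6, -86.1]
force: [3.2, 2.7, 5.3]
grip_width: 0.0508
```

Run:
```python
from h import *
p,r,o=tool();print(p,o['tool_rot'],o['grip_width'],o['force'],o['qpos'][5])
d=r.apply([0,0,1]); print('grasp',p-.019*d)
```

```text
[ 0.62074629 -0.18433633  0.08207997] [139.72514901  -1.57612806 -86.1190265 ] 0.050796007451328756 [3.19977731 2.6650447  5.28078087] 115.68138172973372
grasp [ 0.63297378 -0.18310719  0.09657057]
```

{"fn": "carry_out", "kwargs": {"plan": [{"grip":1,"dp":[0,0,0],"rotation":[-2.5,-0.7,0]},{"grip":1,"dp":[0,0,0],"rotation":[-2.5,-0.5,0]},{"grip":1,"dp":[0,0,0],"rotation":[0,0,0]}], "force": 20}}

```text
time_s: 11.6
tool_pos: [0.6103, -0.1864, 0.0807]
tool_rot: [137.1, -1.6, -86.4]
force: [-1.3, -0.8, -4.1]
grip_width: 0.0515
```

{"fn": "carry_out", "kwargs": {"plan": [{"grip":1,"dp":[0,0,0],"rotation":[0,0,0]},{"grip":1,"dp":[0,0,0],"rotation":[0,0,0]},{"grip":1,"dp":[0,0,0],"rotation":[0,0,0]}], "force": 3}}

```text
time_s: 11.85
tool_pos: [0.6092, -0.1874, 0.0802]
tool_rot: [136.9, -1.7, -86.5]
force: [2.5, 1.3, 5.4]
grip_width: 0.0522
```

Run:
```python
from h import *
p,r,o=tool();print(p,o['tool_rot'],o['grip_width'],o['force'],o['qpos'][5])
d=r.apply([0,0,1]); print('grasp',p-.019*d)
```

```text
[ 0.6092415  -0.18739239  0.08023415] [136.92721796  -1.67305486 -86.48385245] 0.052243901713362816 [2.48745034 1.26156077 5.38015769] 117.62062146443101
grasp [ 0.62216784 -0.18619214  0.09410749]
```

{"fn": "carry_out", "kwargs": {"plan": [{"grip":1,"dp":[-0.002,-0.003,-0.004],"rotation":[0,-0.3,0]},{"grip":1,"dp":[-0.002,-0.003,-0.003],"rotation":[0,-0.3,0]},{"grip":1,"dp":[-0.002,-0.003,-0.003],"rotation":[0,-0.3,0]},{"grip":1,"dp":[0,0,0],"rotation":[0,0,0]}], "force": 8}}

```text
time_s: 12.18
tool_pos: [0.6129, -0.186, 0.0782]
tool_rot: [137.3, -1.8, -87.2]
force: [1.3, 1.9, 4.2]
grip_width: 0.052
```

Run:
```python
from h import *
p,r,o=tool();print(p,o['tool_rot'],o['grip_width'],o['force'],o['qpos'][5])
d=r.apply([0,0,1]); print('grasp',p-.019*d)
cv2.imwrite('pics/s4.png',cv2.resize(env.read_camera('side')[205:305,300:430,::-1],None,fx=6,fy=6,interpolation=2))
```

```text
[ 0.61288766 -0.18595873  0.07816423] [137.31207023  -1.79637745 -87.1536469 ] 0.0520008672067528 [1.30454943 1.90924703 4.22567389] 117.66330303603344
grasp [ 0.62573212 -0.18488177  0.09212346]
```

View pics/s4.png

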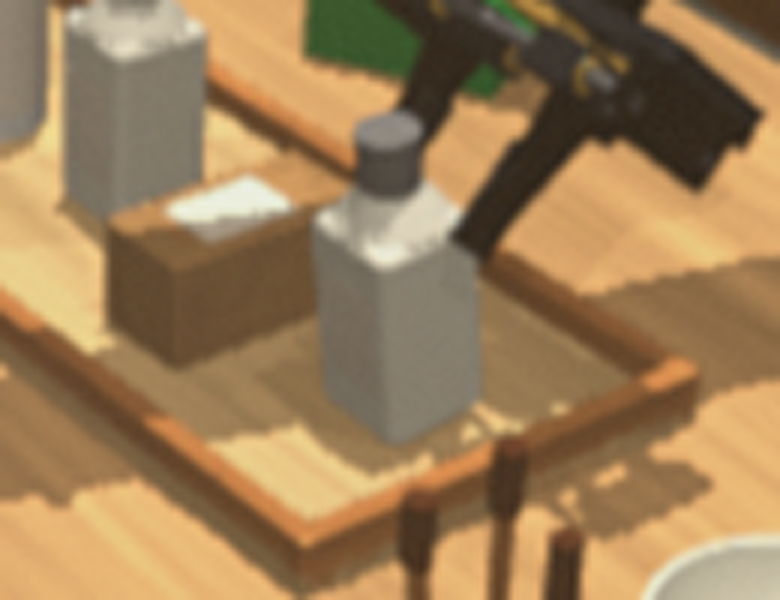

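The bottle's top leans towards the robot, while its base corner at full-image (366,279) is still on the target. I'll bring the top back with a light grip.

{"fn": "carry_out", "kwargs": {"plan": [{"grip":1,"dp":[0,-0.003,-0.003],"rotation":[1,0,0]},{"grip":1,"dp":[0,-0.003,-0.003],"rotation":[1,0,0]},{"grip":1,"dp":[0,-0.002,-0.003],"rotation":[0.5,0,0]},{"grip":1,"dp":[0,0,0],"rotation":[0,0,0]}], "force": 3}}

```text
time_s: 12.57
tool_pos: [0.6232, -0.1865, 0.0741]
tool_rot: [139.6, -1.7, -87.3]
force: [2.4, -0.5, 4.5]
grip_width: 0.0519
```

Run:
```python
from h import *
p,r,o=tool();print(p,o['tool_rot'],o['grip_width'],o['force'],o['qpos'][5])
d=r.apply([0,0,1]); print('grasp',p-.019*d)
```

```text
[ 0.62321431 -0.18651032  0.07406014] [139.60846104  -1.73291804 -87.28055552] 0.051869501549806754 [ 2.42732963 -0.52203849  4.49469461] 115.87035458687312
grasp [ 0.63549183 -0.18548904  0.08852456]
```

{"fn": "carry_out", "kwargs": {"plan": [{"grip":0.38,"dp":[0,0,0],"rotation":[0,0,0]},{"grip":0.35,"dp":[0,0,0],"rotation":[0,0,0]},{"grip":0.3,"dp":[0,0,0],"rotation":[0,0,0]},{"grip":0.15,"dp":[0,0,0],"rotation":[0,0,0]},{"grip":0,"dp":[0,0,0],"rotation":[0,0,0]},{"grip":0,"dp":[0,0,0],"rotation":[0,0,0]},{"grip":0,"dp":[0,0,0],"rotation":[0,0,0]},{"grip":0,"dp":[0,0,0],"rotation":[0,0,0]}]}}

```text
time_s: 13.23
tool_pos: [0.6219, -0.1869, 0.0732]
tool_rot: [139.4, -1.8, -87.3]
force: [0.9, 1.1, -0.6]
grip_width: 0.084
```

Run:
```python
from h import *
np.set_printoptions(precision=4,suppress=True)
p,r,o=tool();print(p,o['tool_rot'],o['grip_width'],o['force'])
im=env.read_camera('side'); cv2.imwrite('pics/s5.png',im[:,:,::-1]); s=cv2.imread('pics/s4.png')
# cap centroid: dark grey blob near predicted
q=env.camera_params('side'); pr=proj(q,[[.6346,-.1794,.152],[.6346,-.1794,.125],[.6346,-.1794,.012]]);print('pred cap top/bottom',pr)
g=cv2.cvtColor(im,cv2.COLOR_RGB2HSV)
x0,y0=pr[0].astype(int); 
for y in range(y0-8,y0+22,2): print(y,' '.join(f'{v:3d}/{t:3d}' for v,t in zip(g[y,x0-14:x0+16:2,2],g[y,x0-14:x0+16:2,1])))
print(x0)
```

```text
[ 0.6219 -0.1869  0.0732] [139.3926  -1.7532 -87.3393] 0.0840279104293956 [ 0.9087  1.0553 -0.5665]
pred cap top/bottom [[368.0487 223.7206]
 [367.4571 233.2128]
 [365.0986 271.0545]]
215 121/120 104/118  88/113  86/119  86/122  87/120  71/111  54/113  53/111  53/115  54/104  53/ 96  82/121  84/124  65/106
217 232/130 202/133 189/132 184/133 130/124 100/117  57/ 98  57/ 98  56/100  53/111  53/106  79/129  84/131  87/129  78/131
219 229/129 233/127 231/127 232/127 234/129 162/129  54/104  59/ 95  56/100  52/103  74/110  85/117  85/126  85/123  81/120
221 222/129 227/129 230/126 231/127 233/128 137/132  51/105  56/100  58/ 88  57/ 94 154/131 171/133 132/126 114/123 116/123
223 223/129 221/130 224/129 229/129 220/131  71/119  87/ 44 108/ 33 122/ 29 121/ 36 190/109 219/128 227/133 224/132 185/130
225 222/130 224/129 223/130 226/131 140/129  56/ 82 133/ 27 148/ 24 144/ 25 146/ 24 144/ 23 173/ 91 217/130 222/131 224/131
227 208/147 221/133 227/128 200/131  72/113  58/ 79  95/ 43 128/ 32 136/ 28 137/ 28 124/ 23 159/106 216/132 216/130 218/131
229 188/160 200/157 206/140 102/125  57/ 81  61/
[... 247 characters left out ...]
/ 75  76/ 54  83/ 52  85/ 48  85/ 51  73/ 42 197/128 223/129 221/132 217/132
235 197/139 179/138 126/146  89/149  92/ 69 140/ 46  88/ 52  82/ 53  83/ 49  82/ 47  80/ 45 188/ 77 215/130 220/131 220/130
237 210/137 199/138 162/132 115/ 98 179/ 44 183/ 42 155/ 43 137/ 43 129/ 45 131/ 41 152/ 44 211/ 39 206/ 89 213/133 219/132
239 147/135 139/121 159/ 48 172/ 43 202/ 42 209/ 41 185/ 43 177/ 43 178/ 42 198/ 42 218/ 42 216/ 41 207/ 44 210/100 213/131
241 112/132 111/ 78 160/ 43 200/ 41 204/ 41 212/ 41 216/ 43 203/ 41 216/ 40 222/ 39 220/ 39 218/ 41 211/ 40 230/ 22 223/ 70
243 108/135 112/ 75 122/ 48 152/ 44 172/ 42 210/ 43 218/ 42 221/ 37 223/ 39 221/ 38 222/ 41 210/ 41 225/ 36 229/ 35 208/ 43
368
```

Gripper open, and the bottle stands free. Backing off along the tool axis, then over to the far side of the carton.

{"fn": "carry_out", "kwargs": {"plan": [{"grip":0,"dp":[0,0,-0.015],"rotation":[0,0,0]},{"grip":0,"dp":[0,0,-0.03],"rotation":[0,0,0]},{"grip":0,"dp":[0,0,-0.035],"rotation":[0,0,0]},{"grip":0,"dp":[0,0.01,-0.035],"rotation":[0,0,0]},{"grip":0,"dp":[0,0.01,-0.03],"rotation":[0,0,0]}]}}

```text
time_s: 13.7
tool_pos: [0.6374, -0.1758, 0.1522]
tool_rot: [144.3, -3.2, -86.2]
force: [0.2, 0.0, 1.2]
grip_width: 0.0868
```

Run:
```python
from h import *
np.set_printoptions(precision=4,suppress=True)
p,r,o=tool();print(p,o['tool_rot'],o['qpos'])
q=env.camera_params('side'); im=env.read_camera('side'); cv2.imwrite('pics/s6.png',im[:,:,::-1])
print('cap est',plane(q,[(370.5,226)],.152))
# bottle_up base/cap from wrist picture 1: cap top centre (458,287)?
import pickle; w=pickle.load(open('w1.pkl','rb')); print('bottle_up cap',plane(w,[(460,288)],.152),'place',.619+0,.030)
R=frame2(5,-38); d=R.apply([0,0,1]); T=np.array([.646,-.0778,.037]); print('T',T,d)
rows(T-.11*d+[0,0,.05],R)
h=cv2.cvtColor(im,cv2.COLOR_RGB2HSV); m=((h[...,1]<60)&(h[...,2]>70)).astype(np.uint8); m[:215]=0;m[285:]=0;m[:,:345]=0;m[:,392:]=0
c=max(cv2.findContours(m,0,2)[0],key=cv2.contourArea); print(cv2.boundingRect(c),cv2.contourArea(c)); cv2.imwrite('pics/s6c.png',cv2.resize(im[205:300,300:430,::-1],None,fx=6,fy=6,interpolation=2))
b=c[:,0]
for y in range(240,284,4): 
    k=np.where(m[y])[0]; print(y,k.min() if len(k) else 0,k.max() if len(k) else 0,end=' | ')
```

```text
[ 0.6374 -0.1758  0.1522] [144.3343  -3.1707 -86.1538] [ -1.7914  54.1339  23.8059  43.8096  -4.3831 117.6239 -69.6553]
cap est [[ 0.633  -0.1918  0.152 ]]
bottle_up cap [[0.6232 0.023  0.152 ]] place 0.619 0.03
T [ 0.646  -0.0778  0.037 ] [-0.6133 -0.0537 -0.788 ]
n 4 w/row [-0.71 -0.5  -0.71] total [-2.8 -2.  -2.8]
0 [-0.0243, -0.0135, -0.016]
1 [-0.0243, -0.0136, -0.016]
2 [-0.0243, -0.0137, -0.0159]
3 [-0.0242, -0.0138, -0.0159]
(356, 224, 27, 54) 1011.0
240 345 380 | 244 357 382 | 248 357 382 | 252 357 382 | 256 357 381 | 260 357 381 | 264 356 381 | 268 356 380 | 272 358 379 | 276 364 371 | 280 0 0 |
```

{"fn": "carry_out", "kwargs": {"plan": [{"grip":0,"dp":[0,0.02,-0.03],"rotation":[0,0,0]},{"grip":0,"dp":[0,0.02,-0.03],"rotation":[0,0,0]},{"grip":0,"dp":[-0.02,-0.005,-0.03],"rotation":[0,-0.5,-0.7]},{"grip":0,"dp":[-0.03,-0.02,-0.02],"rotation":[0,-0.5,-0.7]},{"grip":0,"dp":[-0.03,-0.02,-0.01],"rotation":[0,-0.5,-0.7]},{"grip":0,"dp":[-0.02,-0.02,-0.01],"rotation":[0,-0.5,-0.7]}]}}

```text
time_s: 14.25
tool_pos: [0.6712, -0.0666, 0.2109]
tool_rot: [152.0, -2.3, -84.2]
force: [0.3, 0.0, -0.8]
grip_width: 0.0875
```

Run:
```python
from h import *
np.set_printoptions(precision=4,suppress=True)
p,r,o=tool();print(p,o['tool_rot'],o['qpos'])
R=frame2(5,-38); d=R.apply([0,0,1]); T=np.array([.646,-.0778,.037]); print('pre',T-.1*d)
rows(T-.10*d,R)
```

```text
[ 0.6712 -0.0666  0.2109] [151.957   -2.3146 -84.1584] [ -6.3723  48.3343  17.1368  42.3741  -4.6654 117.6227 -77.6338]
pre [ 0.7073 -0.0724  0.1158]
n 3 w/row [-3.32 -0.8  -0.19] total [-10.   -2.4  -0.6]
0 [0.0019, -0.0254, 0.0225]
1 [0.0023, -0.0266, 0.021]
2 [0.0027, -0.0278, 0.0194]
```

{"fn": "carry_out", "kwargs": {"plan": [{"grip":0,"dp":[0.001,-0.025,0.005],"rotation":[0,-0.8,0]},{"grip":0,"dp":[0.001,-0.025,0.01],"rotation":[0,-0.8,0]},{"grip":0,"dp":[0.001,-0.025,0.02],"rotation":[-2,-0.8,0]},{"grip":0,"dp":[0.001,-0.02,0.02],"rotation":[-4,0,0]},{"grip":0,"dp":[0,0,0],"rotation":[-4,0,0]}]}}

```text
time_s: 14.67
tool_pos: [0.6993, -0.0546, 0.1018]
tool_rot: [147.4, -0.5, -84.1]
force: [-0.5, -0.2, -2.1]
grip_width: 0.0869
```

Run:
```python
from h import *
np.set_printoptions(precision=4,suppress=True)
p,r,o=tool();print(p,o['tool_rot'],o['qpos'])
R=frame2(5,-38); d=R.apply([0,0,1]); T=np.array([.646,-.0778,.037])
rows(T-.05*d,R)
```

```text
[ 0.6993 -0.0546  0.1018] [147.3955  -0.4762 -84.0851] [ -4.127   60.2263  13.4805  35.1522  -5.4956 117.4638 -79.3293]
n 1 w/row [-5.4  -0.92  0.47] total [-5.4 -0.9  0.5]
0 [0.0179, 0.007, 0.0348]
```

{"fn": "carry_out", "kwargs": {"plan": [{"grip":0,"dp":[0.01,0,0],"rotation":[-2,-0.4,0.3]},{"grip":0,"dp":[0.01,0.002,0.01],"rotation":[-2,-0.4,0.3]},{"grip":0,"dp":[0.002,0.002,0.012],"rotation":[-2,0,0]},{"grip":0,"dp":[0.001,0.002,0.012],"rotation":[-2,0,0]}]}}

```text
time_s: 15.0
tool_pos: [0.6571, -0.0814, 0.0672]
tool_rot: [140.9, -0.5, -84.8]
force: [0.8, 0.1, -0.1]
grip_width: 0.0873
```

Run:
```python
from h import *
np.set_printoptions(precision=4,suppress=True)
p,r,o=tool();print(p,o['tool_rot'],o['qpos'])
R=frame2(5,-36); d=R.apply([0,0,1]); T=np.array([.646,-.0778,.037])
rows(T-.015*d,R,2)
```

```text
[ 0.6571 -0.0814  0.0672] [140.8591  -0.5115 -84.7743] [ -3.5953  61.3774  15.016   40.3981  -4.7945 117.6086 -77.371 ]
n 2 w/row [ 1.57 -0.27 -0.07] total [ 3.1 -0.5 -0.1]
0 [-0.0023, -0.005, 0.0076]
1 [-0.0023, -0.0048, 0.0077]
```

{"fn": "carry_out", "kwargs": {"plan": [{"grip":0,"dp":[-0.001,-0.005,0.01],"rotation":[0,0,0]},{"grip":0,"dp":[-0.001,-0.005,0.01],"rotation":[0,0,0]},{"grip":0,"dp":[-0.001,-0.004,0.01],"rotation":[0,0,0]},{"grip":0,"dp":[0,0,0],"rotation":[0,0,0]}]}}

```text
time_s: 15.33
tool_pos: [0.6453, -0.0847, 0.0357]
tool_rot: [140.7, -0.7, -85.1]
force: [-0.1, 0.2, -1.6]
grip_width: 0.0867
```

Run:
```python
from h import *
np.set_printoptions(precision=4,suppress=True)
p,r,o=tool();print(p,o['tool_rot'],o['qpos'],o['force'])
```

```text
[ 0.6453 -0.0847  0.0357] [140.6837  -0.7    -85.1343] [ -3.8705  60.8931  14.9344  45.0873  -4.6978 113.6378 -77.6555] [-0.0901  0.2383 -1.6108]
```

{"fn": "carry_out", "kwargs": {"plan": [{"grip":0,"dp":[-0.004,0,0],"rotation":[0,0.3,0]},{"grip":0,"dp":[-0.004,0,0],"rotation":[0,0.3,0]},{"grip":1,"dp":[0,0,0],"rotation":[0,0,0]},{"grip":1,"dp":[0,0,0],"rotation":[0,0,0]},{"grip":1,"dp":[0,0,0],"rotation":[0,0,0]},{"grip":1,"dp":[0,0,0],"rotation":[0,0,0]},{"grip":1,"dp":[0,0,0],"rotation":[0,0,0]},{"grip":1,"dp":[0,0,0],"rotation":[0,0,0]}], "force": 45}}

```text
time_s: 16.0
tool_pos: [0.6472, -0.0774, 0.0426]
tool_rot: [141.2, -1.3, -84.8]
force: [0.3, -0.6, -0.9]
grip_width: 0.055
```

Run:
```python
from h import *
np.set_printoptions(precision=4,suppress=True)
p,r,o=tool();print(p,o['tool_rot'],o['qpos'],o['force'],o['grip_width'],r.inv().apply([[1,0,0],[0,0,1]]))
cv2.imwrite('pics/s7.png',cv2.resize(env.read_camera('side')[140:300,240:450,::-1],None,fx=3.7,fy=3.7,interpolation=2))
```

```text
[ 0.6472 -0.0774  0.0426] [141.1942  -1.3357 -84.7687] [ -4.7158  60.1357  14.9926  45.4208  -4.446  113.518  -78.2324] [ 0.2819 -0.5624 -0.9431] 0.05496788633229772 [[ 0.0912 -0.7774 -0.6224]
 [ 0.0233  0.6265 -0.7791]]
```

View pics/s7.png

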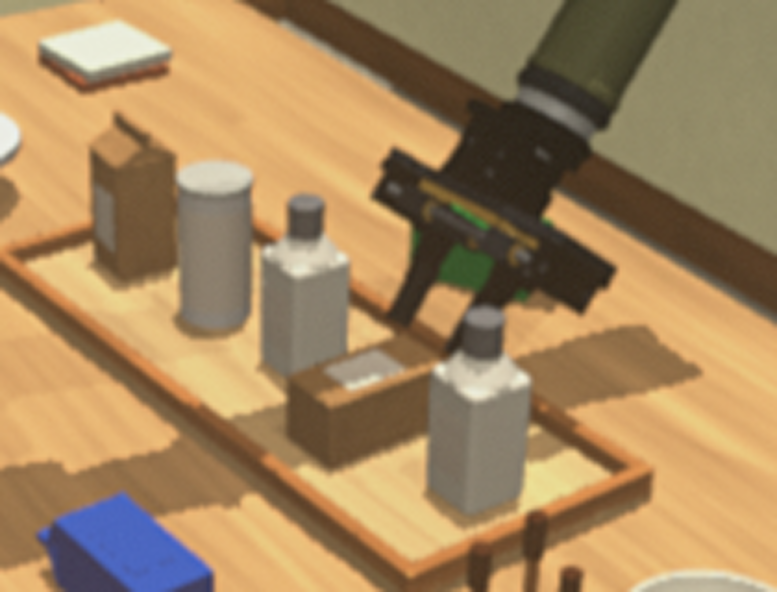

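The carton is gripped at 55 mm, the gripper clears the standing bottle, and the first bottle stands upright. Lifting while beginning the turn.

{"fn": "carry_out", "kwargs": {"plan": [{"grip":1,"dp":[0,0.009,-0.012],"rotation":[0,0,0]},{"grip":1,"dp":[0,0.015,-0.02],"rotation":[2,0,0]},{"grip":1,"dp":[0,0.018,-0.024],"rotation":[3,0,0]},{"grip":1,"dp":[0,0.016,-0.026],"rotation":[5,0,0]},{"grip":1,"dp":[0,0.014,-0.027],"rotation":[6,0,0]},{"grip":1,"dp":[0,0.01,-0.025],"rotation":[7,0,0]},{"grip":1,"dp":[0,0.003,-0.015],"rotation":[7,0,0]}], "force": 55}}

```text
time_s: 16.63
tool_pos: [0.6523, -0.0721, 0.212]
tool_rot: [171.0, -1.2, -84.6]
force: [1.1, 0.3, 1.6]
grip_width: 0.005
```

Run:
```python
from h import *
np.set_printoptions(precision=4,suppress=True)
p,r,o=tool();print(p,o['tool_rot'],o['qpos'],o['force'],o['grip_width'])
R=frame2(4.25,51); rows([.634,-.0745,.20],R,12)
```

```text
[ 0.6523 -0.0721  0.212 ] [171.0065  -1.2246 -84.6458] [ -8.032   26.5758  15.6702  70.7374  -3.9073  92.1328 -78.0219] [1.1307 0.2907 1.6021] 0.0050366207569888695
n 12 w/row [ 5.   -0.07  0.13] total [60.  -0.8  1.5]
0 [0.0, 0.0014, 0.0012]
1 [0.0, 0.0015, 0.0011]
2 [0.0, 0.0016, 0.001]
3 [0.0, 0.0016, 0.0008]
4 [0.0001, 0.0017, 0.0007]
5 [0.0001, 0.0018, 0.0005]
6 [0.0001, 0.0018, 0.0004]
7 [0.0001, 0.0018, 0.0002]
8 [0.0001, 0.0018, 0.0001]
9 [0.0001, 0.0018, -0.0001]
10 [0.0001, 0.0018, -0.0003]
11 [0.0001, 0.0018, -0.0004]
```

The grip slipped off during the lift: the fingers closed to 5 mm. The pads had only caught the carton's top edge. I'll open and look with all three cameras in one montage.

{"fn": "carry_out", "kwargs": {"plan": [{"grip":0,"dp":[0,0,-0.03],"rotation":[4,0,0]},{"grip":0,"dp":[0,0,-0.03],"rotation":[4,0,0]},{"grip":0,"dp":[0,0,0],"rotation":[0,0,0]},{"grip":0,"dp":[0,0,0],"rotation":[0,0,0]}]}}

```text
time_s: 16.97
tool_pos: [0.6543, -0.0733, 0.2904]
tool_rot: [-179.4, -1.2, -84.9]
force: [-0.4, -0.4, -1.3]
grip_width: 0.024
```

Run:
```python
from h import *
import pickle
p,r,o=tool();print(p,o['tool_rot'],o['grip_width'])
w=env.camera_params('wrist'); im=env.read_camera('wrist'); s=env.read_camera('side'); c=env.read_camera('scene')
pickle.dump(w,open('w8.pkl','wb'))
for n,i in(('w8',im),('s8',s),('c8',c)): cv2.imwrite(f'pics/{n}.png',i[:,:,::-1])
M=np.zeros((600,800,3),np.uint8)
M[:360,:480]=cv2.resize(im,(480,360)); M[:360,480:800]=cv2.resize(s[160:310,280:413],(320,360)); M[360:600,:370]=cv2.resize(c[200:310,215:385],(370,240),interpolation=2)
M[360:600,400:800]=cv2.resize(im[150:330,180:480],(400,240))
cv2.imwrite('pics/m8.png',M[:,:,::-1])
```

```text
[ 0.65427793 -0.07327201  0.29037132] [-179.43285213   -1.17194419  -84.92342108] 0.02395422991308534
```

View pics/m8.png

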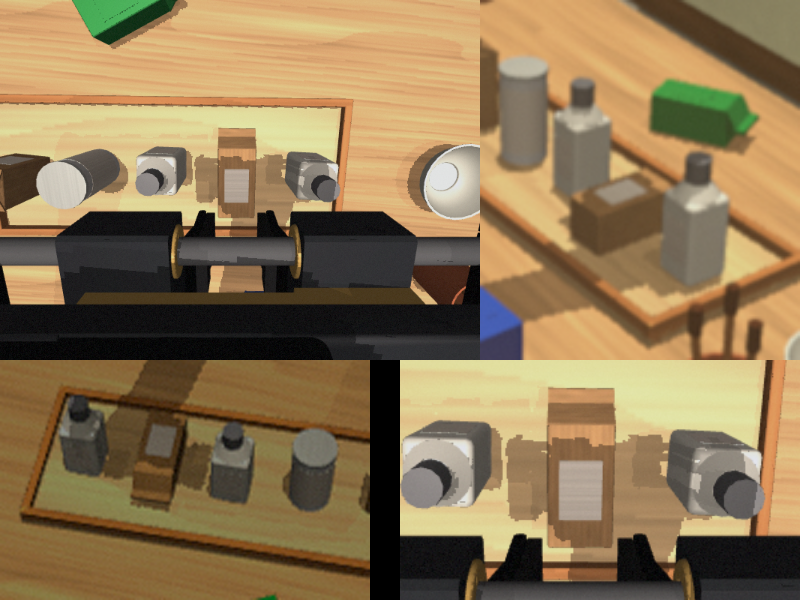

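The montage shows the carton still lying in its place, its top face in the wrist image spanning about (291,193) to (340,289). Both bottles stand upright. Re-measuring in numbers before a deeper grasp.

Run:
```python
from h import *
import pickle
np.set_printoptions(precision=4,suppress=True)
w=pickle.load(open('w8.pkl','rb'))
X=plane(w,[(291,192.8),(340.5,193.5),(339,289.5),(291,288.8)],.066); print(X,X.mean(0),np.linalg.norm(X[0]-X[1]),np.linalg.norm(X[1]-X[2])); a=X[0]+X[1]-X[2]-X[3]; print('yaw',np.degrees(np.arctan2(a[1],a[0])))
C=plane(w,[(438.8,252.8),(196.5,245.3)],.152); print('caps',C)
print('tray far-right corner',plane(w,[(469,135)],.028),'pred from centre',np.array([.619,.030])+Ro.from_euler('z',4.25,degrees=True).as_matrix()[:2,:2]@[.110,-.280])
im=cv2.imread('pics/w8.png'); h=cv2.cvtColor(im,cv2.COLOR_BGR2HSV)
# fallen bottle shoulder/side faces: mask
m=((h[...,1]<70)).astype(np.uint8); m[:195]=0;m[275:]=0;m[:,:370]=0;m[:,460:]=0
c=max(cv2.findContours(m,0,2)[0],key=cv2.contourArea);print(cv2.boundingRect(c)); P=cv2.approxPolyDP(c,3,True)[:,0]; print(P.tolist())
print('base corner pts z=.012',plane(w,P,.012)[:,:2].tolist()[:0])
p,r,o=tool()
R=frame2(4.5,-36); d=R.apply([0,0,1]); print(d)
```

```text
[[ 0.6672 -0.0511  0.066 ]
 [ 0.6709 -0.1027  0.066 ]
 [ 0.5647 -0.1122  0.066 ]
 [ 0.5612 -0.059   0.066 ]] [ 0.616  -0.0812  0.066 ] 0.05177750094597703 0.10666177566266091
yaw 4.652498421598071
caps [[ 0.6369 -0.1853  0.152 ]
 [ 0.6262  0.0236  0.152 ]]
tray far-right corner [[ 0.7433 -0.2417  0.028 ]] pred from centre [ 0.7494 -0.2411]
(380, 202, 74, 68)
[[385, 203], [380, 241], [394, 261], [436, 269], [446, 266], [453, 254], [449, 218], [422, 204]]
base corner pts z=.012 []
[-0.586  -0.0461 -0.809 ]
```

Run:
```python
from h import *
np.set_printoptions(precision=4,suppress=True)
R=frame2(4.5,-30); rows([.705,-.077,.13],R,7)
```

```text
n 7 w/row [-4.34 -0.19  0.04] total [-30.3  -1.3   0.3]
0 [0.0007, -0.0069, 0.0225]
1 [0.0008, -0.0086, 0.022]
2 [0.0008, -0.0103, 0.0212]
3 [0.0009, -0.0118, 0.0204]
4 [0.0009, -0.0133, 0.0194]
5 [0.001, -0.0148, 0.0184]
6 [0.001, -0.0161, 0.0172]
```

{"fn": "carry_out", "kwargs": {"plan": [{"grip":0,"dp":[0.001,-0.012,0.015],"rotation":[-4,-0.2,0]},{"grip":0,"dp":[0.001,-0.012,0.018],"rotation":[-4,-0.2,0]},{"grip":0,"dp":[0.001,-0.012,0.02],"rotation":[-4,-0.2,0]},{"grip":0,"dp":[0.001,-0.013,0.02],"rotation":[-4,-0.2,0]},{"grip":0,"dp":[0.001,-0.013,0.02],"rotation":[-4,-0.2,0]},{"grip":0,"dp":[0.001,-0.015,0.018],"rotation":[-5,-0.2,0]},{"grip":0,"dp":[0.001,-0.015,0.018],"rotation":[-5,-0.2,0]}]}}

```text
time_s: 17.7
tool_pos: [0.7066, -0.0752, 0.1268]
tool_rot: [149.8, 0.2, -85.1]
force: [-9.1, 1.3, -2.8]
grip_width: 0.0816
```

Run:
```python
from h import *
np.set_printoptions(precision=4,suppress=True)
p,r,o=tool();print(p,o['tool_rot'],o['grip_width'],o['qpos'])
R=frame2(4.5,-43); d=R.apply([0,0,1]); rows(np.array([.639,-.079,.036])-.04*d,R,3)
```

```text
[ 0.7066 -0.0752  0.1268] [149.8282   0.1814 -85.0986] 0.08163542646877282 [ -2.033   58.6331  13.0256  34.0984  -5.5483 117.67   -78.5428]
n 3 w/row [-4.28 -0.03  0.14] total [-12.8  -0.1   0.4]
0 [-0.0005, 0.0013, 0.0245]
1 [-0.0005, -0.0005, 0.0245]
2 [-0.0005, -0.0023, 0.0244]
```

{"fn": "carry_out", "kwargs": {"plan": [{"grip":0,"dp":[0,0,0.018],"rotation":[-2,0,0]},{"grip":0,"dp":[0,-0.001,0.018],"rotation":[-3,0,0]},{"grip":0,"dp":[0,-0.001,0.018],"rotation":[-3,0,0]},{"grip":0,"dp":[0,-0.002,0.012],"rotation":[-3,0,0]}]}}

```text
time_s: 18.03
tool_pos: [0.6497, -0.0776, 0.0272]
tool_rot: [138.0, 0.2, -84.8]
force: [0.5, 0.3, -1.5]
grip_width: 0.0867
```

Run:
```python
from h import *
np.set_printoptions(precision=4,suppress=True)
p,r,o=tool();print(p,o['tool_rot'],o['grip_width'],o['qpos'],o['force'])
R=frame2(4.5,-43); d=R.apply([0,0,1]); rows(np.array([.639,-.079,.036]),R,3)
```

```text
[ 0.6497 -0.0776  0.0272] [138.0019   0.237  -84.8217] 0.08673210320594048 [ -3.2037  65.0521  14.0628  39.6144  -4.9064 117.597  -77.695 ] [ 0.5163  0.306  -1.5292]
n 3 w/row [-0.33 -0.09  0.22] total [-1.  -0.3  0.7]
0 [0.0001, 0.0046, 0.0002]
1 [0.0001, 0.0046, 0.0003]
2 [0.0002, 0.0046, 0.0003]
```

{"fn": "carry_out", "kwargs": {"plan": [{"grip":1,"dp":[0,0,0],"rotation":[0,0,0]},{"grip":1,"dp":[0,0,0],"rotation":[0,0,0]},{"grip":1,"dp":[0,0,0],"rotation":[0,0,0]},{"grip":1,"dp":[0,0,0],"rotation":[0,0,0]},{"grip":1,"dp":[0,0,0],"rotation":[0,0,0]},{"grip":1,"dp":[0,-0.006,-0.006],"rotation":[0,0,0]},{"grip":1,"dp":[0,-0.006,-0.006],"rotation":[0,0,0]},{"grip":1,"dp":[0,-0.006,-0.006],"rotation":[0,0,0]}], "force": 40}}

```text
time_s: 18.7
tool_pos: [0.6585, -0.0753, 0.0131]
tool_rot: [138.2, 0.1, -84.7]
force: [-4.1, -0.6, 2.8]
grip_width: 0.053
```

Run:
```python
from h import *
np.set_printoptions(precision=4,suppress=True)
p,r,o=tool();print(p,o['tool_rot'],o['grip_width'],o['qpos'],o['force'])
```

```text
[ 0.6585 -0.0753  0.0131] [138.1961   0.1493 -84.7079] 0.05299572298176487 [ -3.0733  67.0917  13.8941  37.2873  -5.1463 117.6635 -78.0623] [-4.1474 -0.5818  2.8077]
```

{"fn": "carry_out", "kwargs": {"plan": [{"grip":1,"dp":[0,-0.001,-0.007],"rotation":[1,0,0]},{"grip":1,"dp":[0,-0.002,-0.007],"rotation":[1,0,0]},{"grip":1,"dp":[0,-0.003,-0.007],"rotation":[1,0,0]}]}}

```text
time_s: 18.95
tool_pos: [0.6793, -0.0729, 0.0245]
tool_rot: [141.6, 0.2, -84.7]
force: [-0.7, 0.1, -2.8]
grip_width: 0.0529
```

Run:
```python
from h import *
np.set_printoptions(precision=4,suppress=True)
p,r,o=tool();print(p,o['tool_rot'],o['grip_width'],o['qpos'],o['force'])
```

```text
[ 0.6793 -0.0729  0.0245] [141.5979   0.2076 -84.6723] 0.052862835834573 [ -2.8663  66.3546  13.7678  35.5072  -5.6866 116.8025 -78.3311] [-0.6729  0.0956 -2.8088]
```

{"fn": "carry_out", "kwargs": {"plan": [{"grip":0,"dp":[0,0,0],"rotation":[0,0,0]},{"grip":0,"dp":[0,0,0],"rotation":[0,0,0]},{"grip":0,"dp":[0,0,0],"rotation":[0,0,0]},{"grip":0,"dp":[0,0.002,0],"rotation":[0,0,0]},{"grip":0,"dp":[0,0.007,0.005],"rotation":[0,0,0]},{"grip":0,"dp":[0,0.008,0.004],"rotation":[0,0,0]},{"grip":0,"dp":[0,0,0],"rotation":[0,0,0]}]}}

```text
time_s: 19.53
tool_pos: [0.6628, -0.0745, 0.0324]
tool_rot: [142.1, 0.1, -84.6]
force: [-0.3, 0.3, 0.9]
grip_width: 0.0853
```

Run:
```python
from h import *
np.set_printoptions(precision=4,suppress=True)
p,r,o=tool();print(p,o['tool_rot'],o['grip_width'],o['qpos'],o['force'],p-.019*r.apply([0,0,1]))
s=env.read_camera('side'); cv2.imwrite('pics/s9.png',s[:,:,::-1]); q=env.camera_params('side')
# carton visible: base-face bottom-right corner; predicted px for centre .645
for cx in(.616,.635,.645):
    u=Ro.from_euler('z',4.65,degrees=True); B=np.array([cx,-.0812+(cx-.616)*.08,0])+u.apply([[-.0525,-.027,.012],[-.0525,-.027,.066],[-.0525,.027,.066]]); print(cx,proj(q,B).round(1).tolist())
h=cv2.cvtColor(s,cv2.COLOR_RGB2HSV); m=((h[...,1]>110)&(h[...,2]<140)).astype(np.uint8)
for y in range(222,275,4): k=np.where(m[y,300:352])[0]+300; print(y,k.min() if len(k) else 0,k.max() if len(k) else 0,len(k),end='|')
```

```text
[ 0.6628 -0.0745  0.0324] [142.1322   0.1399 -84.6065] 0.0852721747813848 [ -3.5698  62.2528  13.8677  42.0021  -5.1398 113.9254 -77.9122] [-0.2777  0.3438  0.8669] [ 0.6744 -0.0735  0.0474]
0.616 [[328.8, 266.3], [329.2, 248.7], [316.8, 240.0]]
0.635 [[334.5, 264.0], [335.1, 246.5], [322.6, 237.9]]
0.645 [[337.5, 262.8], [338.1, 245.3], [325.6, 236.8]]
222 335 346 8|226 342 351 10|230 347 347 1|234 0 0 0|238 329 339 11|242 327 351 17|246 328 351 24|250 327 351 25|254 300 351 26|258 300 349 25|262 300 339 12|266 302 311 10|270 307 316 10|274 312 321 10|
```

{"fn": "carry_out", "kwargs": {"plan": [{"grip":0,"dp":[0,-0.001,0.006],"rotation":[0,0,0]},{"grip":1,"dp":[0,-0.001,0.001],"rotation":[0,0,0]},{"grip":1,"dp":[0,0,0],"rotation":[0,0,0]},{"grip":1,"dp":[0,0,0],"rotation":[0,0,0]},{"grip":1,"dp":[0,0,0],"rotation":[0,0,0]},{"grip":1,"dp":[0,0,0],"rotation":[0,0,0]},{"grip":1,"dp":[0,0,0],"rotation":[0,0,0]},{"grip":1,"dp":[0,0,0],"rotation":[0,0,0]}], "force": 60}}

```text
time_s: 20.25
tool_pos: [0.6611, -0.0747, 0.0231]
tool_rot: [142.1, 0.1, -84.6]
force: [-0.5, 0.8, 1.2]
grip_width: 0.0537
```

{"fn": "carry_out", "kwargs": {"plan": [{"grip":1,"dp":[0,0.004,-0.005],"rotation":[0.5,0,0]},{"grip":1,"dp":[0,0.004,-0.006],"rotation":[1,0,0]},{"grip":1,"dp":[0,0.004,-0.006],"rotation":[1,0,0]},{"grip":1,"dp":[0,0,0],"rotation":[0,0,0]}]}}

```text
time_s: 20.58
tool_pos: [0.6624, -0.0743, 0.0423]
tool_rot: [144.9, 0.2, -84.6]
force: [0.7, 0.9, -3.1]
grip_width: 0.0531
```

Run:
```python
from h import *
np.set_printoptions(precision=4,suppress=True)
p,r,o=tool();print(p,o['tool_rot'],o['grip_width'],o['qpos'],o['force'],p-.019*r.apply([0,0,1]))
```

```text
[ 0.6624 -0.0743  0.0423] [144.8947   0.1926 -84.5553] 0.05314756832687272 [ -3.9488  58.6209  13.8389  46.1492  -5.1243 110.7096 -77.7675] [ 0.6978  0.8947 -3.1405] [ 0.6733 -0.0733  0.0579]
```

Held: the opening stays at 53 mm and the wrist feels the weight. Continue the lift and the turn.

{"fn": "carry_out", "kwargs": {"plan": [{"grip":1,"dp":[0,0.012,-0.016],"rotation":[2,0,0]},{"grip":1,"dp":[0,0.013,-0.02],"rotation":[3,0,0]},{"grip":1,"dp":[0,0.013,-0.021],"rotation":[4,0,0]},{"grip":1,"dp":[0,0.013,-0.022],"rotation":[4,0,0]},{"grip":1,"dp":[0,0.012,-0.023],"rotation":[5,0,0]},{"grip":1,"dp":[0,0.01,-0.023],"rotation":[5,0,0]},{"grip":1,"dp":[0,0.008,-0.02],"rotation":[5,0,0]}]}}

```text
time_s: 21.17
tool_pos: [0.6465, -0.073, 0.2002]
tool_rot: [173.1, 0.5, -84.4]
force: [0.2, 0.0, -3.9]
grip_width: 0.0536
```

Run:
```python
from h import *
np.set_printoptions(precision=4,suppress=True)
p,r,o=tool();print(p,o['tool_rot'],o['grip_width'],o['qpos'],o['force'],p-.019*r.apply([0,0,1]))
R=frame2(4.25,52); rows([.645,-.077,.20],R,10)
```

```text
[ 0.6465 -0.073   0.2002] [173.0505   0.5014 -84.3576] 0.053585664824242464 [ -6.3868  24.3869  14.3242  74.6763  -4.826   88.5352 -76.8528] [ 0.1905  0.0307 -3.8506] [ 0.6488 -0.073   0.219 ]
n 10 w/row [5.9  0.1  0.11] total [59.   1.   1.1]
0 [0.0004, 0.0002, 0.0]
1 [0.0004, 0.0002, 0.0]
2 [0.0004, 0.0002, 0.0]
3 [0.0004, 0.0002, -0.0]
4 [0.0004, 0.0002, -0.0]
5 [0.0004, 0.0002, -0.0001]
6 [0.0004, 0.0002, -0.0001]
7 [0.0004, 0.0002, -0.0001]
8 [0.0004, 0.0002, -0.0001]
9 [0.0004, 0.0001, -0.0001]
```

{"fn": "carry_out", "kwargs": {"plan": [{"grip":1,"dp":[0,0,0],"rotation":[5,0.1,0.1]},{"grip":1,"dp":[0,0,0],"rotation":[6,0.1,0.1]},{"grip":1,"dp":[0,0,0],"rotation":[6,0.1,0.1]},{"grip":1,"dp":[0,0,0],"rotation":[6,0.1,0.1]},{"grip":1,"dp":[0,0,0],"rotation":[6,0.1,0.1]},{"grip":1,"dp":[0,0,0],"rotation":[6,0.1,0.1]},{"grip":1,"dp":[0,0,0],"rotation":[6,0.1,0.1]},{"grip":1,"dp":[0,0,0],"rotation":[6,0.1,0.1]}]}}

```text
time_s: 21.83
tool_pos: [0.6399, -0.0742, 0.2173]
tool_rot: [-136.9, -0.0, -85.4]
force: [-0.6, 0.7, -4.8]
grip_width: 0.0538
```

Run:
```python
from h import *
np.set_printoptions(precision=4,suppress=True)
p,r,o=tool();print(p,o['tool_rot'],o['grip_width'],o['qpos'],o['force'],p-.019*r.apply([0,0,1]))
R=frame2(4.25,52); d=R.apply([0,0,1]); rows(np.array([.6268,-.078,.15])+.019*d,R,4)
```

```text
[ 0.6399 -0.0742  0.2173] [-136.926    -0.0417  -85.388 ] 0.05382998226681402 [ -7.256  -13.6387  15.9135 124.9438 -13.3122  26.7779 -66.0796] [-0.5807  0.7384 -4.8031] [ 0.6269 -0.0752  0.2311]
n 4 w/row [2.23 0.06 0.07] total [8.9 0.2 0.3]
0 [0.0007, 0.0132, 0.0147]
1 [0.0007, 0.0137, 0.0142]
2 [0.0007, 0.0143, 0.0136]
3 [0.0007, 0.0148, 0.0131]
```

{"fn": "carry_out", "kwargs": {"plan": [{"grip":1,"dp":[0.001,0.013,0.015],"rotation":[2.2,0,0]},{"grip":1,"dp":[0.001,0.014,0.014],"rotation":[2.2,0,0]},{"grip":1,"dp":[0.001,0.014,0.014],"rotation":[2.2,0,0]},{"grip":1,"dp":[0.001,0.014,0.013],"rotation":[2.2,0,0]},{"grip":1,"dp":[0,0,0],"rotation":[0.5,0,0]}]}}

```text
time_s: 22.25
tool_pos: [0.6305, -0.0705, 0.1489]
tool_rot: [-129.2, 1.0, -84.7]
force: [-0.7, 0.4, -2.9]
grip_width: 0.0534
```

Run:
```python
from h import *
np.set_printoptions(precision=4,suppress=True)
p,r,o=tool();print(p,o['tool_rot'],o['grip_width'],o['qpos'],o['force'],p-.019*r.apply([0,0,1]))
s=env.read_camera('side'); cv2.imwrite('pics/s10.png',s[:,:,::-1]); q=env.camera_params('side')
h=cv2.cvtColor(s,cv2.COLOR_RGB2HSV); G=p-.019*r.apply([0,0,1]); print(proj(q,[G,G-[0,0,.078],G+[0,0,.05]]))
for y in range(190,275,5): print(y,' '.join(f'{a}/{b}/{c}' for a,b,c in h[y,312:366:4]))
R=frame2(4.25,52); d=R.apply([0,0,1]); rows(np.array([.6268,-.078,.105])+.019*d,R,4)
```

```text
[ 0.6305 -0.0705  0.1489] [-129.2045    1.0025  -84.73  ] 0.053427936209623536 [-29.4284 -15.3047  39.9293 137.3747 -43.8871   8.1257 -30.2401] [-0.6714  0.4024 -2.9155] [ 0.6159 -0.072   0.1609]
[[337.8499 205.1922]
 [337.025  231.4032]
 [338.4021 187.6476]]
190 17/107/74 17/107/62 16/129/109 19/94/57 16/71/61 18/72/60 17/65/63 18/80/54 15/139/171 16/132/221 16/131/220 16/129/225 17/127/228 18/127/227
195 16/119/75 16/95/51 17/97/55 14/82/59 18/62/62 16/70/62 17/94/54 17/103/52 18/74/62 16/138/151 15/132/218 55/138/161 61/148/159 61/143/159
200 15/88/75 16/127/179 14/75/58 18/62/62 18/63/61 17/78/59 19/103/52 18/110/51 16/131/97 16/132/106 18/134/103 58/139/134 60/141/152 60/139/156
205 14/85/75 14/71/61 16/70/62 15/67/61 15/66/62 16/101/53 18/117/50 19/122/50 17/127/66 17/132/104 24/122/88 49/132/83 50/129/83 49/127/84
210 21/44/139 18/58/79 18/58/66 17/65/63 17/107/55 16/106/53 18/125/51 19/114/49 16/136/103 16/136/103 33/116/77 49/121/84 49/129/83 49/127/84
215 20/48/117 18/51/115 21/45/148 17/109/61 17/97/55 15/96/53 16/131/103 16/131/99 16/134/103 16/138/102 17/131/132 26/124/9
[... 1161 characters left out ...]
44 17/117/150 19/112/207 21/108/230 21/109/229 18/74/134 19/63/118 17/54/122
260 17/119/141 17/119/172 20/110/232 18/120/159 17/118/154 17/119/150 17/118/153 17/117/155 17/120/151 18/117/170 20/108/230 19/65/125 18/62/119 17/60/120
265 14/155/127 15/139/205 18/115/226 21/108/229 17/118/223 17/117/151 17/118/155 17/117/161 20/110/230 18/114/226 18/117/220 18/57/117 17/61/118 17/60/120
270 15/139/101 14/147/97 13/154/131 19/113/213 18/116/167 17/118/153 18/118/227 20/108/229 19/110/230 19/114/228 18/117/223 18/58/119 19/54/118 19/53/116
n 4 w/row [ 0.33  0.37 -0.04] total [ 1.3  1.5 -0.2]
0 [0.0022, 0.0086, 0.0109]
1 [0.0022, 0.0087, 0.0108]
2 [0.0021, 0.0088, 0.0108]
3 [0.002, 0.0088, 0.0107]
```

{"fn": "carry_out", "kwargs": {"plan": [{"grip":1,"dp":[0.003,-0.006,0.008],"rotation":[0.3,0.4,0]},{"grip":1,"dp":[0.003,0.005,0.012],"rotation":[0.3,0.4,0]},{"grip":1,"dp":[0.002,0.009,0.011],"rotation":[0.3,0.4,0]},{"grip":1,"dp":[0,0,0],"rotation":[0,0,0]}]}}

```text
time_s: 22.63
tool_pos: [0.6426, -0.0697, 0.1339]
tool_rot: [-128.7, 1.2, -84.9]
force: [-0.7, 0.2, -5.2]
grip_width: 0.0538
```

Run:
```python
from h import *
np.set_printoptions(precision=4,suppress=True)
p,r,o=tool();print(p,o['tool_rot'],o['grip_width'],o['qpos'],o['force'],p-.019*r.apply([0,0,1]))
R=frame2(4.25,52); d=R.apply([0,0,1]); rows(np.array([.6268,-.078,.100])+.019*d,R,4)
```

```text
[ 0.6426 -0.0697  0.1339] [-128.6647    1.2051  -84.9298] 0.053848122239348005 [-39.5971 -13.5868  50.0843 137.4513 -67.1102   5.9541  -6.571 ] [-0.743   0.1893 -5.1804] [ 0.6278 -0.0712  0.1458]
n 4 w/row [ 0.17  0.35 -0.11] total [ 0.7  1.4 -0.4]
0 [0.002, 0.0091, 0.0068]
1 [0.002, 0.0091, 0.0068]
2 [0.0019, 0.0092, 0.0068]
3 [0.0018, 0.0092, 0.0068]
```

{"fn": "carry_out", "kwargs": {"plan": [{"grip":1,"dp":[0.003,0.009,0.007],"rotation":[0.2,0.4,0]},{"grip":1,"dp":[0.003,0.009,0.007],"rotation":[0.2,0.4,0]},{"grip":1,"dp":[0.002,0.008,0.006],"rotation":[0.2,0.4,0]},{"grip":1,"dp":[0,0,0],"rotation":[0,0,0]}]}}

```text
time_s: 22.97
tool_pos: [0.6409, -0.0763, 0.118]
tool_rot: [-128.7, 1.0, -85.2]
force: [-0.3, -1.0, -4.2]
grip_width: 0.0536
```

Run:
```python
from h import *
np.set_printoptions(precision=4,suppress=True)
p,r,o=tool();print(p,o['tool_rot'],o['grip_width'],o['qpos'],o['force'],p-.019*r.apply([0,0,1]))
R=frame2(4.25,52); d=R.apply([0,0,1]); rows(np.array([.6268,-.078,.092])+.019*d,R,4)
```

```text
[ 0.6409 -0.0763  0.118 ] [-128.7059    1.0476  -85.2323] 0.05359123996365206 [-46.3717 -13.3789  57.977  138.3386 -88.8168   5.4347  16.659 ] [-0.2941 -1.0304 -4.2124] [ 0.6261 -0.0778  0.1298]
n 4 w/row [ 0.18  0.26 -0.13] total [ 0.7  1.1 -0.5]
0 [0.0003, 0.0072, 0.006]
1 [0.0003, 0.0072, 0.006]
2 [0.0002, 0.0073, 0.006]
3 [0.0002, 0.0073, 0.006]
```

{"fn": "carry_out", "kwargs": {"plan": [{"grip":1,"dp":[0,0.005,0.006],"rotation":[0,0.2,0]},{"grip":1,"dp":[0,0.005,0.006],"rotation":[0,0.2,0]},{"grip":1,"dp":[0,0.005,0.006],"rotation":[0,0.2,0]},{"grip":1,"dp":[0,0,0],"rotation":[0,0,0]}]}}

```text
time_s: 23.3
tool_pos: [0.6433, -0.0784, 0.1079]
tool_rot: [-129.6, 1.3, -85.3]
force: [0.1, 0.6, -3.9]
grip_width: 0.0531
```

Run:
```python
from h import *
np.set_printoptions(precision=4,suppress=True)
p,r,o=tool();print(p,o['tool_rot'],o['grip_width'],o['qpos'],o['force'],p-.019*r.apply([0,0,1]))
R=frame2(4.25,52); d=R.apply([0,0,1]); rows(np.array([.6268,-.078,.092])+.019*d,R,4)
```

```text
[ 0.6433 -0.0784  0.1079] [-129.5843    1.2999  -85.3238] 0.05311731687727438 [-52.0174 -12.8072  64.0382 137.8208 -88.4719   5.5333  16.643 ] [ 0.0966  0.6303 -3.8594] [ 0.6287 -0.0799  0.12  ]
n 4 w/row [ 0.4   0.29 -0.19] total [ 1.6  1.1 -0.7]
0 [-0.0003, 0.0056, 0.0041]
1 [-0.0003, 0.0056, 0.0041]
2 [-0.0003, 0.0056, 0.004]
3 [-0.0004, 0.0056, 0.004]
```

{"fn": "carry_out", "kwargs": {"plan": [{"grip":1,"dp":[0,0.004,0.004],"rotation":[-0.5,0.2,0]},{"grip":1,"dp":[0,0.004,0.004],"rotation":[-0.5,0.2,0]},{"grip":1,"dp":[0,0.004,0.004],"rotation":[-0.5,0.2,0]},{"grip":1,"dp":[0,0,0],"rotation":[0,0,0]}]}}

```text
time_s: 23.63
tool_pos: [0.6454, -0.0772, 0.0949]
tool_rot: [-131.0, 1.2, -85.7]
force: [0.2, -1.4, -4.1]
grip_width: 0.0534
```

Run:
```python
from h import *
np.set_printoptions(precision=4,suppress=True)
p,r,o=tool();print(p,o['tool_rot'],o['grip_width'],o['qpos'],o['force'],p-.019*r.apply([0,0,1]))
R=frame2(4.25,50); d=R.apply([0,0,1]); rows(np.array([.6268,-.078,.092])+.019*d,R,4)
```

```text
[ 0.6454 -0.0772  0.0949] [-130.9894    1.231   -85.7193] 0.0533967294538183 [-57.1484 -11.0088  68.8512 137.2829 -88.6159   5.5447  15.7207] [ 0.2161 -1.3934 -4.1433] [ 0.6311 -0.0785  0.1074]
n 4 w/row [ 0.25  0.21 -0.23] total [ 1.   0.8 -0.9]
0 [-0.0001, 0.0035, 0.0017]
1 [-0.0001, 0.0035, 0.0017]
2 [-0.0001, 0.0035, 0.0017]
3 [-0.0001, 0.0035, 0.0017]
```

{"fn": "carry_out", "kwargs": {"plan": [{"grip":1,"dp":[0,0.004,0.003],"rotation":[-0.5,0.2,0]},{"grip":1,"dp":[0,0.004,0.002],"rotation":[-0.5,0.2,0]},{"grip":1,"dp":[0,0,0],"rotation":[0,0,0]}]}}

```text
time_s: 23.88
tool_pos: [0.6444, -0.0759, 0.0872]
tool_rot: [-131.9, 1.1, -85.9]
force: [0.1, 0.2, -3.8]
grip_width: 0.0534
```

Run:
```python
from h import *
np.set_printoptions(precision=4,suppress=True)
p,r,o=tool();print(p,o['tool_rot'],o['grip_width'],o['qpos'],o['force'],p-.019*r.apply([0,0,1]))
s=env.read_camera('side'); q=env.camera_params('side'); h=cv2.cvtColor(s,cv2.COLOR_RGB2HSV)
# carton near (visible) bottom corner: brown, H~16 S~134 V~100 ; predicted for base z
m=(abs(h[...,0].astype(int)-16)<3)&(h[...,1]>118)&(h[...,2]<112)
for y in range(226,268,3): k=np.where(m[y,318:356])[0]+318; print(y,(k.min(),k.max(),len(k)) if len(k) else 0,end='|')
u=Ro.from_euler('z',4.25,degrees=True); c=np.array([.627,-.079,0])
for z in(.012,.017,.022): print(z,proj(q,c+u.apply([[-.027,-.027,z],[.027,-.027,z],[-.027,.027,z]])).round(1).tolist())
```

```text
[ 0.6444 -0.0759  0.0872] [-131.8645    1.1413  -85.946 ] 0.05344033989010648 [-58.5761  -9.5203  70.1459 137.1747 -88.4855   5.962   14.6135] [ 0.1401  0.2011 -3.771 ] [ 0.6303 -0.0771  0.0999]
226 (np.int64(341), np.int64(355), 11)|229 (np.int64(343), np.int64(355), 11)|232 (np.int64(342), np.int64(355), 14)|235 (np.int64(339), np.int64(355), 17)|238 (np.int64(339), np.int64(354), 16)|241 (np.int64(339), np.int64(354), 16)|244 (np.int64(328), np.int64(353), 17)|247 (np.int64(328), np.int64(353), 22)|250 (np.int64(330), np.int64(353), 24)|253 (np.int64(333), np.int64(350), 18)|256 (np.int64(337), np.int64(342), 6)|259 0|262 0|265 0|0.012 [[339.4, 261.7], [355.2, 255.5], [327.2, 252.8]]
0.017 [[339.4, 260.1], [355.2, 253.9], [327.3, 251.3]]
0.022 [[339.5, 258.5], [355.3, 252.3], [327.3, 249.7]]
```

{"fn": "carry_out", "kwargs": {"plan": [{"grip":1,"dp":[0,0.004,0.003],"rotation":[-0.5,0.2,0]},{"grip":1,"dp":[0,0.003,0.002],"rotation":[-0.5,0.2,0]},{"grip":1,"dp":[0,0,0],"rotation":[0,0,0]}]}}

```text
time_s: 24.18
tool_pos: [0.6437, -0.076, 0.0793]
tool_rot: [-132.8, 0.9, -86.3]
force: [-0.1, 0.0, -3.7]
grip_width: 0.0538
```

{"fn": "carry_out", "kwargs": {"plan": [{"grip":1,"dp":[0,0.002,0.002],"rotation":[0,0.2,0]},{"grip":1,"dp":[0,0,0],"rotation":[0,0,0]}]}}

```text
time_s: 24.35
tool_pos: [0.6433, -0.0763, 0.0777]
tool_rot: [-133.0, 0.7, -86.4]
force: [0.1, 0.2, -3.3]
grip_width: 0.0534
```

Run:
```python
from h import *
np.set_printoptions(precision=4,suppress=True)
p,r,o=tool();print(p,o['tool_rot'],o['grip_width'],o['qpos'],o['force'],p-.019*r.apply([0,0,1]))
```

```text
[ 0.6433 -0.0763  0.0777] [-132.969     0.7438  -86.399 ] 0.05335774275655001 [-59.5958  -7.0781  71.0973 137.0141 -89.1643   6.7044  13.7988] [ 0.0988  0.2221 -3.2984] [ 0.6294 -0.0773  0.0907]
```

{"fn": "carry_out", "kwargs": {"plan": [{"grip":1,"dp":[0,0.002,0.002],"rotation":[0,0,0]},{"grip":1,"dp":[0,0,0],"rotation":[0,0,0]}]}}

```text
time_s: 24.52
tool_pos: [0.6439, -0.0764, 0.0777]
tool_rot: [-133.0, 0.8, -86.4]
force: [-1.0, -0.4, -4.8]
grip_width: 0.0533
```

{"fn": "carry_out", "kwargs": {"plan": [{"grip":1,"dp":[0,0.002,0.002],"rotation":[0,0,0]},{"grip":1,"dp":[0,0,0],"rotation":[0,0,0]}]}}

```text
time_s: 24.68
tool_pos: [0.6443, -0.0765, 0.0776]
tool_rot: [-133.0, 0.9, -86.4]
force: [0.6, 0.3, -4.5]
grip_width: 0.0539
```

{"fn": "carry_out", "kwargs": {"plan": [{"grip":1,"dp":[0,0.003,0.003],"rotation":[-1,0,0]},{"grip":1,"dp":[0,0,0],"rotation":[0,0,0]}]}}

```text
time_s: 24.85
tool_pos: [0.6503, -0.0765, 0.08]
tool_rot: [-133.4, 1.1, -86.4]
force: [-0.3, 0.5, -3.5]
grip_width: 0.0531
```

Run:
```python
from h import *
np.set_printoptions(precision=4,suppress=True)
p,r,o=tool();print(p,o['tool_rot'],o['grip_width'],o['qpos'],o['force'],p-.019*r.apply([0,0,1]))
s=env.read_camera('side'); h=cv2.cvtColor(s,cv2.COLOR_RGB2HSV)
m=(abs(h[...,0].astype(int)-16)<3)&(h[...,1]>118)&(h[...,2]<112)
for y in range(226,268,3): k=np.where(m[y,318:356])[0]+318; print(y,(k.min(),k.max(),len(k)) if len(k) else 0,end='|')
```

```text
[ 0.6503 -0.0765  0.08  ] [-133.4084    1.1009  -86.3837] 0.05313230074537351 [-58.0961  -4.4405  70.1551 135.6917 -83.7898   9.1296   6.8238] [-0.2592  0.4782 -3.5316] [ 0.6365 -0.0776  0.093 ]
226 (np.int64(345), np.int64(355), 8)|229 (np.int64(341), np.int64(355), 9)|232 (np.int64(342), np.int64(355), 12)|235 (np.int64(340), np.int64(355), 15)|238 (np.int64(340), np.int64(355), 16)|241 (np.int64(329), np.int64(355), 16)|244 (np.int64(340), np.int64(355), 16)|247 (np.int64(329), np.int64(354), 20)|250 (np.int64(329), np.int64(354), 26)|253 (np.int64(332), np.int64(353), 22)|256 (np.int64(336), np.int64(349), 14)|259 0|262 0|265 0|
```

{"fn": "carry_out", "kwargs": {"plan": [{"grip":1,"dp":[0,0.004,0.001],"rotation":[0,0.2,0]},{"grip":1,"dp":[0,0.004,0.002],"rotation":[0,0.2,0]},{"grip":1,"dp":[0,0,0],"rotation":[0,0,0]}]}}

```text
time_s: 25.15
tool_pos: [0.6497, -0.0769, 0.0782]
tool_rot: [-133.1, 0.7, -86.4]
force: [-0.5, 0.1, -4.2]
grip_width: 0.0534
```

Run:
```python
from h import *
np.set_printoptions(precision=4,suppress=True)
p,r,o=tool();print(p,o['tool_rot'],o['grip_width'],o['qpos'],o['force'],p-.019*r.apply([0,0,1]))
```

```text
[ 0.6497 -0.0769  0.0782] [-133.1283    0.7333  -86.44  ] 0.053371971503469263 [-59.19    -4.3927  71.1545 136.1078 -89.1754   8.8048  12.3752] [-0.473   0.1186 -4.1618] [ 0.6359 -0.0779  0.0912]
```

{"fn": "carry_out", "kwargs": {"plan": [{"grip":1,"dp":[0,0.006,0.003],"rotation":[-1.5,0,0]},{"grip":1,"dp":[0,0.006,0.003],"rotation":[-1,0,0]},{"grip":1,"dp":[0,0.003,0.001],"rotation":[-0.5,0,0]},{"grip":1,"dp":[0,0,0],"rotation":[0,0,0]}]}}

```text
time_s: 25.48
tool_pos: [0.659, -0.0772, 0.0791]
tool_rot: [-134.7, 1.2, -86.4]
force: [-0.5, 0.1, -4.1]
grip_width: 0.0533
```

{"fn": "carry_out", "kwargs": {"plan": [{"grip":1,"dp":[0,0.006,0.003],"rotation":[0,0.2,0]},{"grip":1,"dp":[0,0.007,0.002],"rotation":[0,0.2,0]},{"grip":1,"dp":[0,0.007,0],"rotation":[0,0,0]},{"grip":1,"dp":[0,0,0],"rotation":[0,0,0]}]}}

```text
time_s: 25.82
tool_pos: [0.6611, -0.0771, 0.0789]
tool_rot: [-133.4, 0.7, -86.0]
force: [0.3, -0.7, -3.9]
grip_width: 0.0534
```

Run:
```python
from h import *
np.set_printoptions(precision=4,suppress=True)
p,r,o=tool();print(p,o['tool_rot'],o['grip_width'],o['qpos'],o['force'],p-.019*r.apply([0,0,1]))
```

```text
[ 0.6611 -0.0771  0.0789] [-133.4111    0.6948  -86.0307] 0.05344459206655205 [-58.0396   0.3644  71.1154 134.4269 -89.1554  13.0062  10.2966] [ 0.2755 -0.7222 -3.9376] [ 0.6474 -0.0782  0.0919]
```

{"fn": "carry_out", "kwargs": {"plan": [{"grip":1,"dp":[0,0.008,-0.003],"rotation":[-2,0,-0.3]},{"grip":1,"dp":[0,0.008,-0.003],"rotation":[-2,0,-0.3]},{"grip":1,"dp":[0,0.008,-0.001],"rotation":[-1.5,0,0]},{"grip":1,"dp":[0,0.004,0],"rotation":[0,0,0]}]}}

```text
time_s: 26.15
tool_pos: [0.6493, -0.0776, 0.0746]
tool_rot: [-136.9, 0.6, -85.8]
force: [2.1, 1.5, 6.7]
grip_width: 0.0535
```

Run:
```python
from h import *
np.set_printoptions(precision=4,suppress=True)
p,r,o=tool();print(p,o['tool_rot'],o['grip_width'],o['qpos'],o['force'],p-.019*r.apply([0,0,1]))
```

```text
[ 0.6493 -0.0776  0.0746] [-136.924     0.5644  -85.8362] 0.05348492438860838 [-55.2296  -2.0297  67.2365 133.2199 -59.4121  11.5942 -18.2599] [2.0873 1.4531 6.7489] [ 0.6364 -0.0787  0.0885]
```

{"fn": "carry_out", "kwargs": {"plan": [{"grip":1,"dp":[0,0,0],"rotation":[0,0,0]},{"grip":1,"dp":[0,0.003,-0.002],"rotation":[0,0,0]},{"grip":1,"dp":[0,0.003,-0.002],"rotation":[0,0,0]},{"grip":1,"dp":[0,0.003,-0.002],"rotation":[0,0,0]},{"grip":1,"dp":[0,0,0],"rotation":[0,0,0]}], "force": 5}}

```text
time_s: 26.57
tool_pos: [0.6339, -0.0774, 0.068]
tool_rot: [-137.2, 0.8, -85.9]
force: [-3.3, 0.9, 6.4]
grip_width: 0.0539
```

Run:
```python
from h import *
np.set_printoptions(precision=4,suppress=True)
p,r,o=tool();print(p,o['tool_rot'],o['grip_width'],o['force'],p-.019*r.apply([0,0,1]))
s=env.read_camera('side'); h=cv2.cvtColor(s,cv2.COLOR_RGB2HSV)
m=(abs(h[...,0].astype(int)-16)<3)&(h[...,1]>118)&(h[...,2]<112)
for y in range(226,268,3): k=np.where(m[y,318:358])[0]+318; print(y,(k.min(),k.max(),len(k)) if len(k) else 0,end='|')
```

```text
[ 0.6339 -0.0774  0.068 ] [-137.2318    0.7726  -85.9431] 0.05388723062041923 [-3.2965  0.9428  6.4015] [ 0.621  -0.0785  0.082 ]
226 (np.int64(344), np.int64(354), 9)|229 (np.int64(341), np.int64(354), 11)|232 (np.int64(338), np.int64(355), 15)|235 (np.int64(334), np.int64(357), 17)|238 (np.int64(338), np.int64(353), 16)|241 (np.int64(338), np.int64(353), 16)|244 (np.int64(338), np.int64(353), 16)|247 (np.int64(338), np.int64(353), 16)|250 (np.int64(328), np.int64(353), 19)|253 (np.int64(328), np.int64(352), 23)|256 (np.int64(331), np.int64(352), 22)|259 (np.int64(335), np.int64(345), 11)|262 0|265 0|
```

The edges are vertical (columns 338–353) and the bottom corner is near (338,261), against a predicted (339,262) for the carton standing in its place. Releasing and backing away.

{"fn": "carry_out", "kwargs": {"plan": [{"grip":0.37,"dp":[0,0,0],"rotation":[0,0,0]},{"grip":0.33,"dp":[0,0,0],"rotation":[0,0,0]},{"grip":0.2,"dp":[0,0,0],"rotation":[0,0,0]},{"grip":0,"dp":[0,0,0],"rotation":[0,0,0]},{"grip":0,"dp":[0,0,0],"rotation":[0,0,0]},{"grip":0,"dp":[0,0,0],"rotation":[0,0,0]},{"grip":0,"dp":[0,0,0],"rotation":[0,0,0]}]}}

```text
time_s: 27.2
tool_pos: [0.6311, -0.0769, 0.0644]
tool_rot: [-137.5, 0.9, -86.0]
force: [-0.2, 0.4, -0.0]
grip_width: 0.0826
```

{"fn": "carry_out", "kwargs": {"plan": [{"grip":0,"dp":[0,0,-0.012],"rotation":[0,0,0]},{"grip":0,"dp":[0,0,-0.02],"rotation":[0,0,0]},{"grip":0,"dp":[0,-0.002,-0.025],"rotation":[0,0,0]},{"grip":0,"dp":[0,-0.003,-0.025],"rotation":[0,0,0]},{"grip":0,"dp":[0,-0.003,-0.025],"rotation":[-1,0,0]},{"grip":0,"dp":[0,-0.01,-0.025],"rotation":[-2,0,0]},{"grip":0,"dp":[0,0,0],"rotation":[0,0,0]}]}}

```text
time_s: 27.78
tool_pos: [0.5694, -0.0802, 0.1509]
tool_rot: [-139.8, 1.0, -85.7]
force: [0.1, -0.0, 0.6]
grip_width: 0.0873
```

Run:
```python
from h import *
np.set_printoptions(precision=4,suppress=True)
p,r,o=tool();print(p,o['tool_rot'],o['grip_width'],o['force'])
s=env.read_camera('side'); h=cv2.cvtColor(s,cv2.COLOR_RGB2HSV); cv2.imwrite('pics/s11.png',s[:,:,::-1])
m=(abs(h[...,0].astype(int)-16)<3)&(h[...,1]>118)&(h[...,2]<112)
for y in range(208,268,4): k=np.where(m[y,318:358])[0]+318; print(y,(k.min(),k.max(),len(k)) if len(k) else 0,end='|')
m=((h[...,1]<60)&(h[...,2]>70)); print('bottle')
for y in range(240,284,6): k=np.where(m[y,355:392])[0]+355; print(y,(k.min(),k.max()) if len(k) else 0,end='|')
# unchanged regions vs before any carton work
a=cv2.imread('pics/side0.png'); d=np.abs(a.astype(int)-s[:,:,::-1]).sum(2)
for n,(x0,y0,x1,y1) in dict(carton_up=(262,172,288,214),can=(287,183,310,230),bottle_up=(310,192,326,240),wheel=(198,168,248,198),bowl=(404,296,464,340),pot=(355,290,404,372)).items(): print(n,(d[y0:y1,x0:x1]>90).mean().round(3),end=' ')
```

```text
[ 0.5694 -0.0802  0.1509] [-139.7836    0.9971  -85.7454] 0.08728824731276448 [ 0.0509 -0.0463  0.5898]
208 (np.int64(319), np.int64(326), 6)|212 (np.int64(323), np.int64(337), 7)|216 (np.int64(326), np.int64(344), 6)|220 (np.int64(346), np.int64(348), 3)|224 (np.int64(329), np.int64(354), 5)|228 (np.int64(328), np.int64(354), 24)|232 (np.int64(332), np.int64(355), 24)|236 (np.int64(338), np.int64(353), 16)|240 (np.int64(338), np.int64(353), 16)|244 (np.int64(338), np.int64(353), 16)|248 (np.int64(328), np.int64(353), 17)|252 (np.int64(328), np.int64(352), 21)|256 (np.int64(331), np.int64(351), 21)|260 (np.int64(336), np.int64(342), 7)|264 0|bottle
240 (np.int64(357), np.int64(380))|246 (np.int64(357), np.int64(382))|252 (np.int64(357), np.int64(382))|258 (np.int64(357), np.int64(380))|264 (np.int64(357), np.int64(380))|270 (np.int64(356), np.int64(380))|276 (np.int64(364), np.int64(371))|282 0|carton_up 0.309 can 0.425 bottle_up 0.439 wheel 0.0 bowl 0.0 pot 0.0
```

Run:
```python
from h import *
c=env.read_camera('scene')[:,:,::-1]; cv2.imwrite('pics/c12.png',c); a=cv2.imread('pics/scene0.png'); d=np.abs(a.astype(int)-c).sum(2)
for n,(x0,y0,x1,y1) in dict(carton_up=(383,240,408,274),can=(346,230,372,271),bottle_up=(310,228,334,268)).items(): print(n,(d[y0:y1,x0:x1]>90).mean().round(3),end=' ')
print(env.get_obs()['force'],env.sign_off())
```

```text
carton_up 0.0 can 0.0 bottle_up 0.0 the job is handed in; nothing more can be done
[-0.37395608 -0.59726896 -1.03962043] None
```

The bottle and the carton both now stand upright in their places in the row, and I handed the job in at about 28 s. The sign-off gave no verdict.

**What happened**
- **Bottle:** I gripped it from the robot's side, turned it upright, touched it down slightly tilted, and let it settle flat with a light grip.
- **Carton:** The first grip slipped off at the start of the lift. An image afterwards showed the carton still lying in its place, so I count this as a failed grasp rather than a drop, though I did not see the moment it slipped. I dragged it about 30 mm along the tray floor, took a deeper hold, turned it upright, and set it down with a light grip.

**Last checks**
- **Upright:** Both containers' side edges were vertical in the side camera after release. I had used all 12 picture views by then, so the carton's final state was checked from pixel numbers only.
- **Bottle position:** Its cap measured about 2 mm off the centre line and 6 mm off its place along the row.
- **Carton position:** Its visible bottom corner was within 2 pixels (about 4 mm) of where it should be.
- **Spacing and squareness:** The gaps to the neighbours are about 50 mm. I did not measure how square the two stand after release; the gripper was within about 2° of the tray's angle each time it let go.
- **Everything else:** The three standing containers were unchanged in the scene camera, and the banding wheel, bowl and brush pot in the side camera. An earlier side-camera comparison did show differences at the three standing containers. I put that down to the arm and its shadow blocking the view.
- **Robot:** The gripper was open and clear, with about 1 N on the wrist, which is sensor noise.

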